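# Hold the weighing tray just over the zeroing counter scale

## Robot

A 6-joint arm with a two-finger parallel gripper is mounted at the origin on the work surface. World frame = base frame: x ahead of the robot, y to its left, z up, the work surface at z = 0. Lengths are in m, angles in rad, forces in N, time in s.
With the tool pointing down it reaches from about 0.35 to 0.85 m from the base axis. Payload 8.1 kg.
Tool frame: the origin (TCP) lies midway between the tips of the shut fingers; the grasp point (between the pads) lies 19 mm behind it (robot.tcp_to_grasp is the distance from the TCP to the grasp point, in m); z points along the fingers, y is the direction in which the jaws open and shut (so a half turn about z gives the same grasp; the last joint's range is limited). The gripper opens to 93 mm and grips with 3 to 60 N. Pads are 15 mm wide; open, the fingers measure 128 mm over their backs; the gripper's body (75 mm by 188 mm) begins 65 mm behind the grasp point.
Start: joints at [1.228, 0.13, 1.488, -0, 1.523, -0.085], TCP at [0.153, 0.58, 0.219] pointing down, gripper open.
Joint ranges: [-2.96, 2.96], [-0.89, 2.26], [0.02, 2.5], [-1.34, 4.48], [0, 2.73], [-2.66, 2.66]. Speed limits (rad/s): [2.39, 2.39, 2.79, 3.14, 3.14, 3.14].

## Interface

Orientations are given as a rotation vector (axis times angle).
In Python, from plant import robot gives the robot as it stands.
- The arm moves only by the tool send_rows, never from a script. Its argument "series" is a list of rows, each an object of numbers: "wx", "wy", "wz": the turn, a rotation vector about the world's x, y, z in rad; "dx", "dy", "dz": the shift along the world's x, y, z in cm; "fingers": the closure in counts, from 0 (fully open) to 255 (shut). In form: [{"wx": .., "wy": .., "wz": .., "dx": .., "dy": .., "dz": .., "fingers": ..}, ...]. A call has 1 to 20 rows; each row shifts and turns the pose as measured when the row begins; what a row does not reach is not made up. A row lasts 1/12 s, in which the tool goes at most 41.7 mm and 7.16 degrees, less where a joint would pass 70% of its speed; a pose out of reach is approached as far as the arm can. A call is refused whole if a number of a shift passes 4.17 or a number of a turn 0.125, either way. A call with a gripper value outside its range is refused whole. The fingers move at their own pace and stop on an object; "newtons" is the grip in N (left out, the last holds). Time passes only in rows, so rows that do not move let the fingers close. It gives the time, the measured TCP pose, the force and the opening at its end, in the units of the state.
- robot.read_state(): the state, without advancing time (a new reading comes with each control period).
- robot.read_camera(name): name is "scene" or "side" or "wrist"; returns the picture (384x512x3 uint8, red, green, blue); there is no depth.
- robot.camera_info(name): a dict with "intrinsics" (3x3 intrinsics, pixels), "k1" (the pictures are not rectified: a ray, as slopes to the right and down, at radius r is drawn at 1 + k1 r^2 times it, then the intrinsics apply), "extrinsics" (4x4, takes a point from world to camera coordinates); the wrist camera has in their place "tool_from_camera" (4x4, takes a point from camera to tool coordinates, whose origin is the TCP and whose axes are the flange's). Camera axes: x right, y up, looking along -z (the intrinsics and any distortion apply to the point x, -y, -z); pixel columns grow to the right and rows downward; lengths in m; the calibration is good to about 2 mm. A picture is of the moment at which its call begins: read the wrist's pose just before it. camera_info takes no time and is no camera call.
- robot.close_job(): hands the job in, once; it reports no verdict.
The state is a dict: "t": time; "q": joint angles; "dq": joint speeds; "joint_torque": joint torques, N m; "tool_pos": TCP position; "orientation": TCP orientation; "force": force on the tool from outside, world axes, zero at the start; "wrist_torque": the same for the moment, N m; "opening": finger opening in m.
Only numpy, scipy, OpenCV 4.12 (cv2) and the standard library are available. Lean on these libraries where they do the work, as an engineer would, in place of code of your own. Each camera call takes 0.05 s, during which the arm holds its last target.

## Task

At the vegetable stall, first push the small counter scale square and flush into the corner of the two wooden battens. Then pick up the weighing tray by its bridge handle, carry it over the divider board without brushing the board, and finish holding it level just above the scale's steel platter (about 15 mm of air), centred, long sides in line, because the scale is zeroing: the tray must never touch the scale. Keep hold of the tray and stay still there; leave the cabbages and the bottle where they are.

Things in the scene. Friction and masses are not known exactly. Their poses are not given: they have to be found in the camera images.
- fence: L-shaped corner of two pale battens fixed to the counter, 25 mm wide, 30 mm high, waxed (the scale slides easily along them). Origin: the inner corner, on the counter. The far batten's inner face is the plane x = 0, running along y from -240 to +25 mm; the left batten's inner face is the plane y = 0, along x from -215 to 0 mm. The scale belongs at x < 0, y < 0. Axes turn with the fence.
- scale: grey counter scale, loose, about 0.85 kg, slides on the counter when pushed low (about 4 to 9 N). Housing 150 mm (own x) by 180 mm (own y) by 40 mm high, upright flat sides; origin at the centre of the underside, z up. Its +x side belongs against the far batten and its +y side against the left batten. A steel platter lies on top; a dark display strip is along the -x (robot) side.
- scale_centre (a point): centre of the scale's housing, half-way up (20 mm above the counter); axes as the scale's
- scale_corner (a point): the scale's far left lower corner (own +75, +90 mm, at the counter), which belongs in the fence's inner corner (the fence's origin)
- platter (a point): centre of the top face of the scale's steel platter, 50 mm above the counter and 14 mm to +x of the scale's centre; the platter is 112 mm (x) by 162 mm (y), a smooth flat plate; axes as the scale's
- tray: bare aluminium weighing tray, loose, about 0.32 kg, flat base 110 mm (own x) by 160 mm (own y), walls 30 mm high and 4 mm thick. A bridge handle spans it lengthwise: two upright straps, one at each short end, carry a wooden bar along the tray's y, 152 mm long, 16 mm wide and 16 mm high, its top 110 mm above the tray's underside. Origin: centre of the underside, z up.
- tray_grip (a point): middle of the tray's wooden handle bar, 102 mm above the tray's underside and straight above its centre; bar along y, to be gripped across x (16 mm); axes as the tray's
- tray_foot (a point): centre of the tray's underside; axes as the tray's
- divider: wooden board standing on edge, fixed to the counter between the tray and the scale: 460 mm long (own x), 16 to 20 mm thick, feet 50 mm wide, top 90 mm above the counter. Origin: the middle of its foot, on the counter.
- cabbage_a: bystander: pale green cabbage, about 136 mm wide and 117 mm high, loose; origin under its centre
- cabbage_b: bystander: green cabbage, about 120 mm wide and 103 mm high, loose; origin under its centre
- bottle: bystander: clear plastic bottle, 64 mm wide, 190 mm high, loose; origin under its centre
Things that resemble listed ones, but are neither listed nor needed, are in the scene too. Of the things like the scale, leave any that is blue or yellow; of the rest the larger one is meant.

How it is judged:
By the outcome, as a careful person would: the job done as asked, in the order asked, and still so for the second after the job is handed in, while the arm keeps its last pose, push and grip.
It also fails if it takes over 72 s, if anything falls off the work surface, if the arm or the gripper's body presses on something with over 40 N, if the wrist force passes 120 N, or if a joint passes its speed limit or range.

## Working session

There is one attempt and no reset: what is moved stays moved. The work goes in short steps, Python scripts to look and compute and a tool call to move; the robot and the scene stay as the last step left them, time stands still between calls to the robot, and variables do not carry over. Pictures are saved under pics/ and viewed, and the job is handed in when it is done.

Besides the shell and the picture viewer there is one more tool, called after "Emit:" as name(argument=value, ...), one argument or row to a line, values as JSON. send_rows: Moves the arm, as the interface text tells. Its arguments: {"type":"object","properties":{"series":{"type":"array","items":{"type":"object","properties":{"wx":{"type":"number"},"wy":{"type":"number"},"wz":{"type":"number"},"dx":{"type":"number"},"dy":{"type":"number"},"dz":{"type":"number"},"fingers":{"type":"number"}}}},"newtons":{"type":"number"}},"required":["series"]}

```bash
ls; mkdir -p pics; cat > h.py <<'E'
import numpy as np, cv2
from plant import robot
def ray(name,uv,info=None,T=None):
    i=info or robot.camera_info(name)
    K=np.array(i["intrinsics"]);k1=i["k1"]
    uv=np.array(uv,float).reshape(-1,2)
    d=np.c_[(uv[:,0]-K[0,2])/K[0,0],(uv[:,1]-K[1,2])/K[1,1]]
    s=d.copy()
    for _ in range(30):
        r2=(s**2).sum(1,keepdims=True); s=d/(1+k1*r2)
    v=np.c_[s[:,0],-s[:,1],-np.ones(len(s))]
    if T is None:
        E=np.array(i["extrinsics"]);R=E[:3,:3];o=-R.T@E[:3,3];return o,(R.T@v.T).T
    return T[:3,3],(T[:3,:3]@v.T).T
def onz(name,uv,z,info=None,T=None):
    o,v=ray(name,uv,info,T); t=(z-o[2])/v[:,2]
    return o+t[:,None]*v
def wristT(st):
    T=np.eye(4);T[:3,:3]=cv2.Rodrigues(np.array(st["orientation"],float))[0];T[:3,3]=st["tool_pos"]
    return T@np.array(robot.camera_info("wrist")["tool_from_camera"])
def proj(name,P,T=None):
    i=robot.camera_info(name);K=np.array(i["intrinsics"]);k1=i["k1"]
    P=np.array(P,float).reshape(-1,3)
    E=np.array(i["extrinsics"]) if T is None else np.linalg.inv(T)
    c=(E[:3,:3]@P.T).T+E[:3,3]
    s=np.c_[c[:,0]/-c[:,2],-c[:,1]/-c[:,2]]
    s=s*(1+k1*(s**2).sum(1,keepdims=True))
    return np.c_[s[:,0]*K[0,0]+K[0,2],s[:,1]*K[1,1]+K[1,2]]
E
python3 - <<'E'
from h import *
st=robot.read_state();print(st)
for n in("scene","side","wrist"):
    im=robot.read_camera(n);cv2.imwrite(f"pics/{n}0.png",im[:,:,::-1]);cv2.imwrite(f"pics/{n}0_big.png",cv2.resize(im[:,:,::-1],(768,576),interpolation=cv2.INTER_CUBIC));print(n,robot.camera_info(n))
E
```

```text
pics
{'t': 0.0, 'q': array([ 1.22763595e+00,  1.31135767e-01,  1.48928365e+00, -1.85069795e-05,
        1.52299946e+00, -8.54079321e-02]), 'dq': array([ 0.00023575,  0.0021416 ,  0.0002286 , -0.00070279, -0.00318449,
        0.00046629]), 'joint_torque': array([ 1.32879359e-03, -5.59842038e+01, -4.91760206e+01,  7.70478998e-02,
        3.51450022e-02, -9.83031282e-05]), 'tool_pos': array([0.15274119, 0.57964086, 0.21760022]), 'orientation': array([-4.03707595e-01, -3.11517099e+00,  2.80886881e-03]), 'force': array([-0.50359714,  0.23974857,  0.47402518]), 'wrist_torque': array([ 0.02557763,  0.04209396, -0.01906865]), 'opening': 0.0928230429497913}
scene {'intrinsics': array([[367.29953167,   0.        , 248.78612648],
       [  0.        , 367.29953167, 196.27484686],
       [  0.        ,   0.        ,   1.        ]]), 'k1': 0.0407842498795882, 'extrinsics': array([[-0.26752385,  0.96352716, -0.00681147,  0.12883448],
       [-0.73086535, -0.19830837,  0.65307705,  0.3476354 ],
       [ 0.62790671,  0.17969195,  0.75726083, -1.73228012],
       [ 0.        ,  0.        ,  0.       
[... 349 characters left out ...]
295953],
       [-0.12324053, -0.73588973,  0.66579132, -0.94038679],
       [ 0.        ,  0.        ,  0.        ,  1.        ]])}
wrist {'intrinsics': array([[271.53731665,   0.        , 260.93885764],
       [  0.        , 271.53731665, 188.97640399],
       [  0.        ,   0.        ,   1.        ]]), 'k1': -0.0010163852936539142, 'tool_from_camera': array([[-2.46458170e-04,  9.68401346e-01,  2.49396817e-01,
         6.85986044e-02],
       [ 9.99999517e-01,  4.75983996e-04, -8.60016961e-04,
         1.26605298e-03],
       [-9.51550476e-04,  2.49396484e-01, -9.68400996e-01,
        -1.66018830e-01],
       [ 0.00000000e+00,  0.00000000e+00,  0.00000000e+00,
         1.00000000e+00]])}
```

View pics/scene0_big.png

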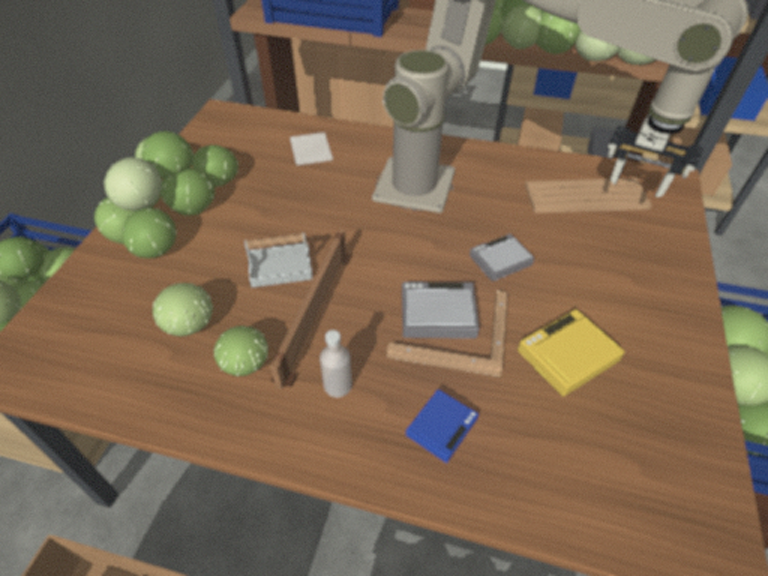

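View pics/side0_big.png

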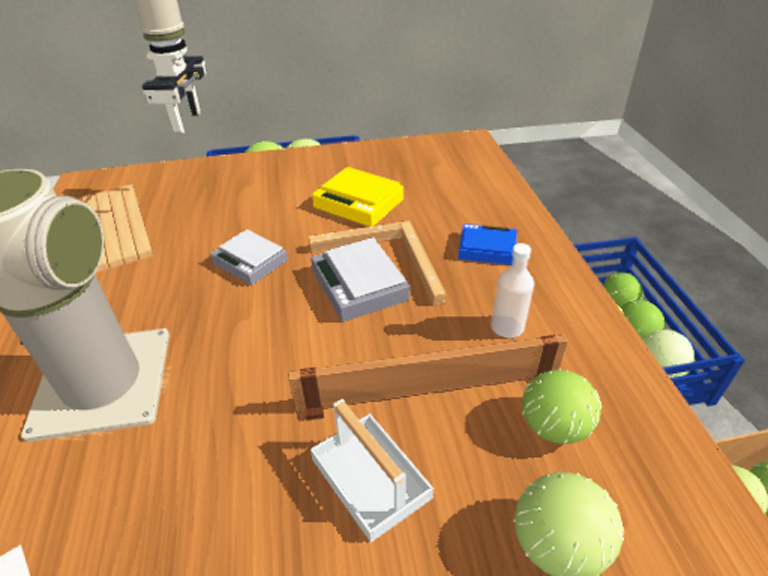

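View pics/wrist0.png

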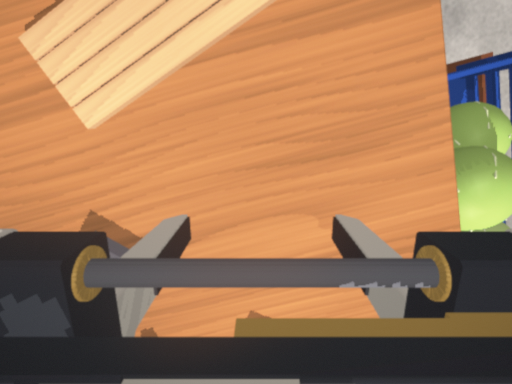

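Scale candidates, in 768-px side-view pixels:
- small grey at (248,255)
- large grey at (360,275)
- yellow at (358,195)
- blue at (488,243)

The larger grey one, next to the pale battens, fits. I'll confirm it in crops and take the geometry from those.

```bash
python3 - <<'E'
import cv2
a=cv2.imread("pics/side0.png")[130:230,130:310];cv2.imwrite("pics/c_side.png",cv2.resize(a,None,fx=4.4,fy=4.4,interpolation=cv2.INTER_CUBIC))
a=cv2.imread("pics/side0.png")[220:380,180:300];cv2.imwrite("pics/c_tray.png",cv2.resize(a,None,fx=3.7,fy=3.7,interpolation=cv2.INTER_CUBIC))
a=cv2.imread("pics/scene0.png")[130:270,150:350];cv2.imwrite("pics/c_scene.png",cv2.resize(a,None,fx=4,fy=4,interpolation=cv2.INTER_CUBIC))
E
```

```text
(no output)
```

View pics/c_side.png

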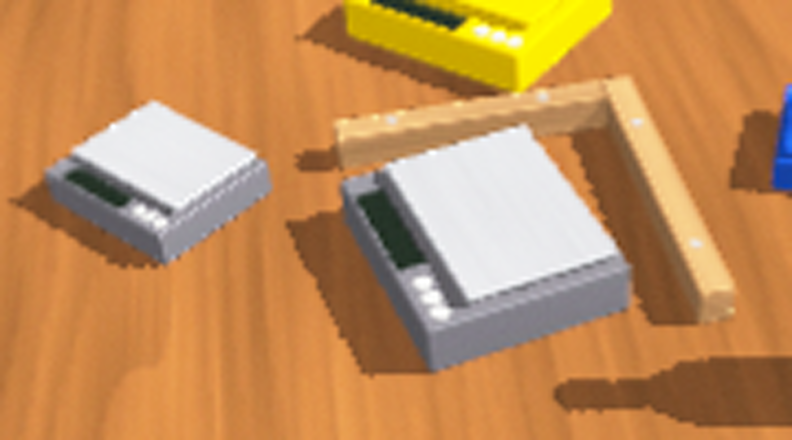

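View pics/c_tray.png

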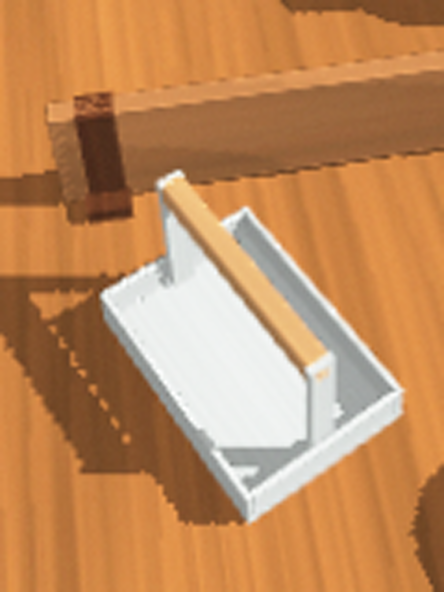

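View pics/c_scene.png

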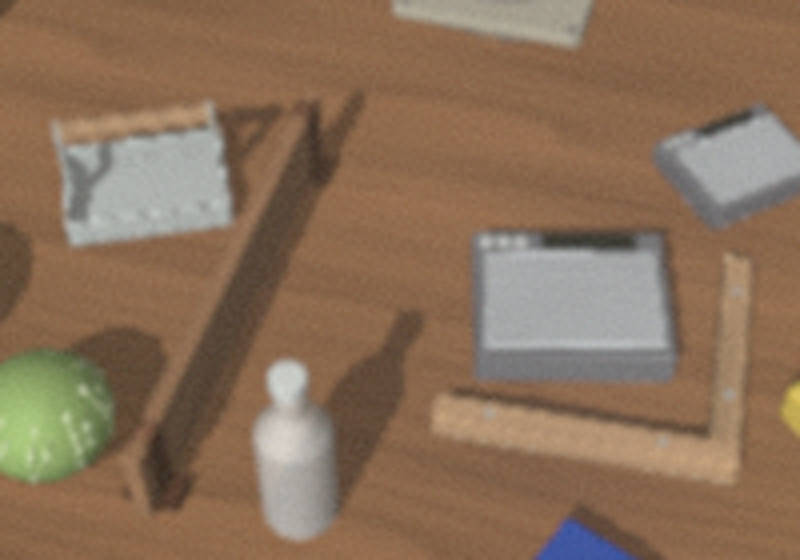

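```bash
python3 - <<'E'
from h import *
def cs(p,c,n,z): 
    off,f={"side":((130,130),4.4),"tray":((180,220),3.7),"scene":((150,130),4)}[c]
    uv=(np.array(p,float)+.5)/f-.5+off
    return onz(n,uv,z)[0]
S=lambda p,z:cs(p,"side","side",z);C=lambda p,z:cs(p,"scene","scene",z);T=lambda p,z:cs(p,"tray","side",z)
np.set_printoptions(precision=4,suppress=True)
print("side: scale top -x+y",S((343,183),.04),"-x-y",S((435,328),.04),"bot",S((437,370),0),"+x-y",S((630,262),.04),"bot",S((628,300),0))
print("platter",[S(p,.05) for p in((385,172),(525,127),(620,252),(462,305))])
print("fence outer corner top",S((632,77),.03)," far bat end",S((735,287),.03),S((698,293),.03),"left end",S((337,122),.03))
print("scene: scale top",[C(p,.04) for p in((475,232),(664,232),(672,352),(478,352))])
print("fence outer",C((738,462),.03),"far end",C((433,412),.03),C((440,393),.03),"left end",C((727,255),.03),C((750,258),.03))
print("tray bar top side ends", T((170,178),.11),T((322,360),.11), "rim", [T(p,.03) for p in((103,295),(248,210),(403,395),(250,497))])
print("bar scene", C((60,130),.11),C((210,112),.11))
print("divider side top",T((48,103),.09),"scene top near",C((318,105),.09),"far",C((130,460),.09))
for nm,p in(("cabA",(570,520)),("cabB",(562,408))): print(nm,onz("side",np.array(p)/1.5,.055)[0])
print("bottle",onz("side",np.array((508,330))/1.5,0)[0])
E
```

```text
side: scale top -x+y [0.4012 0.238  0.04  ] -x-y [0.449  0.0711 0.04  ] bot [ 0.4476  0.0728 -0.    ] +x-y [0.5877 0.1103 0.04  ] bot [ 0.5879  0.1157 -0.    ]
platter [array([0.4323, 0.2317, 0.05  ]), array([0.5407, 0.2656, 0.05  ]), array([0.5807, 0.1105, 0.05  ]), array([0.4684, 0.0788, 0.05  ])]
fence outer corner top [0.6395 0.3429 0.03  ]  far bat end [0.6547 0.082  0.03  ] [0.6286 0.081  0.03  ] left end [0.4022 0.3295 0.03  ]
scene: scale top [array([0.4474, 0.0687, 0.04  ]), array([0.4002, 0.2431, 0.04  ]), array([0.5418, 0.272 , 0.04  ]), array([0.5874, 0.1052, 0.04  ])]
fence outer [0.6359 0.3433 0.03  ] far end [0.6543 0.0811 0.03  ] [0.6329 0.0819 0.03  ] left end [0.4046 0.305  0.03  ] [0.4027 0.3265 0.03  ]
tray bar top side ends [ 0.4149 -0.2032  0.11  ] [ 0.4795 -0.3345  0.11  ] rim [array([ 0.3648, -0.2228,  0.03  ]), array([ 0.4622, -0.1777,  0.03  ]), array([ 0.5296, -0.3214,  0.03  ]), array([ 0.4337, -0.3638,  0.03  ])]
bar scene [ 0.4857 -0.331   0.11  ] [ 0.4247 -0.2018  0.11  ]
divider side top [ 0.3448 -0.1147  0.09  ] scene top near [ 0.3678 -0.1116  0.09  ] far [ 0.8045 -0.132   0.09  ]
cabA [ 0.6916 -0.4117  0.055 ]
cabB [ 0.7546 -0.2418  0.055 ]
bottle [ 0.7557 -0.0155  0.    ]
```

Emit:
send_rows(
  series=[
    {"dx": 1.7,"dy": -3.5,"wz": 0.027},
    {"dx": 1.7,"dy": -3.5,"wz": 0.027},
    {"dx": 1.7,"dy": -3.5,"wz": 0.027},
    {"dx": 1.7,"dy": -3.5,"wz": 0.027},
    {"dx": 1.7,"dy": -3.5,"wz": 0.027},
    {"dx": 1.7,"dy": -3.5,"wz": 0.027},
    {"dx": 1.7,"dy": -3.5,"wz": 0.027},
    {"dx": 1.7,"dy": -3.5,"wz": 0.027},
    {"dx": 1.7,"dy": -3.5,"wz": 0.027},
    {"dx": 1.7,"dy": -3.5,"wz": 0.027},
    {"dx": 1.7,"dy": -3.5,"wz": 0.027},
    {"dx": 1.7,"dy": -3.5,"wz": 0.027},
  ],
)

```text
schema error: expected keys wx, wy, wz, dx, dy, dz, fingers
```

```bash
cat >> h.py <<'E'
np.set_printoptions(precision=4,suppress=True)
def yaw(st):
    R=cv2.Rodrigues(np.array(st["orientation"],float))[0]; return np.arctan2(-R[0,1],R[1,1]),R[:,2]
def show():
    s=robot.read_state();y,z=yaw(s);print("t %.2f"%s["t"],s["tool_pos"],"yaw %.4f"%y,"z",z,"F",s["force"],"op %.4f"%s["opening"],"q",s["q"]);return s
E
python3 - <<'E'
from h import *
for p in((45,180),(155,100),(270,180),(165,262)): print(onz("side",(np.array(p)/4.4+130),.03)[0])
s=show()
T=wristT(s);im=robot.read_camera("wrist");cv2.imwrite("pics/w1.png",im[:,:,::-1]);np.save("T1.npy",T)
E
```

```text
[0.182  0.2985 0.03  ]
[0.2625 0.3872 0.03  ]
[0.349  0.2636 0.03  ]
[0.2724 0.1843 0.03  ]
t 0.15 [0.1528 0.5798 0.2178] yaw -0.2578 z [-0.0005 -0.0013 -1.    ] F [-0.6839 -0.646  -0.2384] op 0.0928 q [ 1.2276  0.131   1.489   0.      1.523  -0.0854]
```

View pics/w1.png

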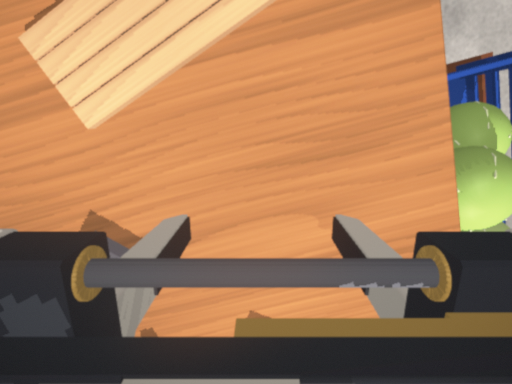

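Emit:
send_rows(
  series=[
    {"wx": 0,"wy": 0,"dz": 0,"fingers": 0,"dx": 1.7,"dy": -3.5,"wz": 0.027},
    {"wx": 0,"wy": 0,"dz": 0,"fingers": 0,"dx": 1.7,"dy": -3.5,"wz": 0.027},
    {"wx": 0,"wy": 0,"dz": 0,"fingers": 0,"dx": 1.7,"dy": -3.5,"wz": 0.027},
    {"wx": 0,"wy": 0,"dz": 0,"fingers": 0,"dx": 1.7,"dy": -3.5,"wz": 0.027},
    {"wx": 0,"wy": 0,"dz": 0,"fingers": 0,"dx": 1.7,"dy": -3.5,"wz": 0.027},
    {"wx": 0,"wy": 0,"dz": 0,"fingers": 0,"dx": 1.7,"dy": -3.5,"wz": 0.027},
    {"wx": 0,"wy": 0,"dz": 0,"fingers": 0,"dx": 1.7,"dy": -3.5,"wz": 0.027},
    {"wx": 0,"wy": 0,"dz": 0,"fingers": 0,"dx": 1.7,"dy": -3.5,"wz": 0.027},
    {"wx": 0,"wy": 0,"dz": 0,"fingers": 0,"dx": 1.7,"dy": -3.5,"wz": 0.027},
    {"wx": 0,"wy": 0,"dz": 0,"fingers": 0,"dx": 1.7,"dy": -3.5,"wz": 0.027},
    {"wx": 0,"wy": 0,"dz": 0,"fingers": 0,"dx": 1.7,"dy": -3.5,"wz": 0.027},
    {"wx": 0,"wy": 0,"dz": 0,"fingers": 0,"dx": 1.7,"dy": -3.5,"wz": 0.027},
  ],
)

```text
t: 1.2
tool_pos: [0.3555, 0.1451, 0.2118]
orientation: [0.148, -3.137, 0.01]
force: [1.7, 0.2, 0.3]
opening: 0.0928
```

```bash
python3 - <<'E'
from h import *
s=show()
T=wristT(s);im=robot.read_camera("wrist");cv2.imwrite("pics/w2.png",im[:,:,::-1]);np.save("T2.npy",T)
E
```

```text
t 1.20 [0.3555 0.1451 0.2118] yaw 0.0942 z [-0.0004 -0.0066 -1.    ] F [1.7224 0.2313 0.2527] op 0.0928 q [ 0.26   -0.4859  2.0453 -0.0063  1.5843 -1.405 ]
```

View pics/w2.png

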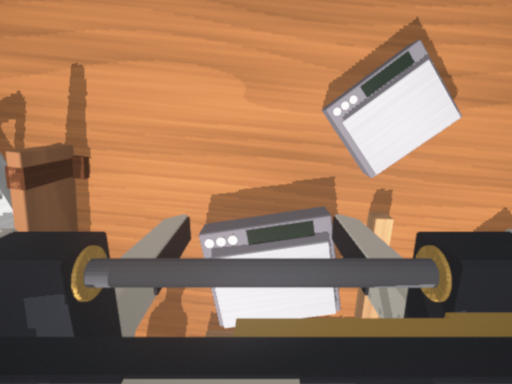

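Emit:
send_rows(
  series=[
    {"wx": 0.007,"wy": 0,"wz": -0.03,"dx": 1.0,"dy": 0.6,"dz": -3.0,"fingers": 0},
    {"wx": 0,"wy": 0,"wz": 0,"dx": 0.6,"dy": 0.2,"dz": -3.8,"fingers": 0},
    {"wx": 0,"wy": 0,"wz": 0,"dx": 0,"dy": 0,"dz": -3.8,"fingers": 0},
    {"wx": 0,"wy": 0,"wz": 0,"dx": 0,"dy": 0,"dz": -3.8,"fingers": 0},
    {"wx": 0,"wy": 0,"wz": 0,"dx": 0,"dy": 0,"dz": -3.0,"fingers": 0},
    {"wx": 0,"wy": 0,"wz": 0,"dx": 0,"dy": 0,"dz": -1.0,"fingers": 0},
  ],
)

```text
t: 1.75
tool_pos: [0.381, 0.1412, 0.0275]
orientation: [-0.066, 3.124, -0.001]
force: [-1.0, -0.4, 0.2]
opening: 0.0927
```

```bash
python3 - <<'E'
from h import *
T=np.load("T2.npy");print(onz("wrist",[(202,228),(328,210)],.04,T=T))
s=show()
im=robot.read_camera("side");cv2.imwrite("pics/s3.png",cv2.resize(im[110:270,90:330,::-1],None,fx=3.3,fy=3.3,interpolation=cv2.INTER_CUBIC))
E
```

```text
[[0.4353 0.0738 0.04  ]
 [0.3941 0.2372 0.04  ]]
t 1.75 [0.381  0.1412 0.0275] yaw 0.0423 z [ 0.0171 -0.0003 -0.9999] F [-0.9956 -0.4229  0.2442] op 0.0927 q [ 0.2327 -0.244   2.213  -0.0047  1.156  -1.3787]
```

View pics/s3.png

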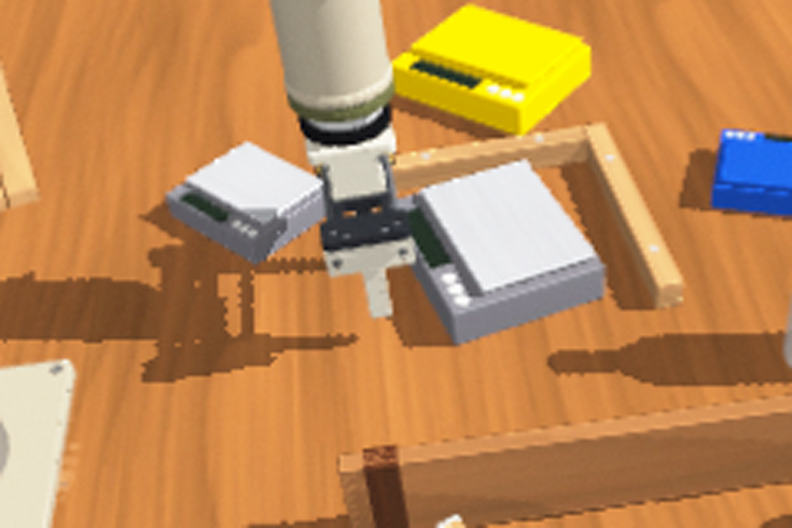

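Emit:
send_rows(
  series=[
    {"wx": 0,"wy": 0.017,"wz": 0.023,"dx": 0,"dy": 1.5,"dz": -0.6,"fingers": 0},
    {"wx": 0,"wy": 0,"wz": 0,"dx": 0,"dy": 0.5,"dz": -0.6,"fingers": 0},
    {"wx": 0,"wy": 0,"wz": 0,"dx": 0,"dy": 0,"dz": 0,"fingers": 0},
    {"wx": 0,"wy": 0,"wz": 0,"dx": 0,"dy": 0,"dz": 0,"fingers": 0},
  ],
)

```text
t: 2.13
tool_pos: [0.3793, 0.1618, 0.0142]
orientation: [0.102, -3.136, 0.002]
force: [-1.2, -0.5, 0.2]
opening: 0.0929
```

```bash
python3 - <<'E'
from h import *
s=show()
E
```

```text
t 2.13 [0.3793 0.1618 0.0142] yaw 0.0652 z [-0.0041 -0.0017 -1.    ] F [-1.2368 -0.5176  0.154 ] op 0.0929 q [ 0.2793 -0.1758  2.1833 -0.0005  1.1386 -1.3565]
```

Now push along the fence's +x.

Emit:
send_rows(
  series=[
    {"wx": 0,"wy": 0,"wz": 0,"dx": 0.8,"dy": 0.05,"dz": 0,"fingers": 0},
    {"wx": 0,"wy": 0,"wz": 0,"dx": 0.8,"dy": 0.05,"dz": 0,"fingers": 0},
    {"wx": 0,"wy": 0,"wz": 0,"dx": 0.8,"dy": 0.05,"dz": 0,"fingers": 0},
    {"wx": 0,"wy": 0,"wz": 0,"dx": 0.8,"dy": 0.05,"dz": 0,"fingers": 0},
    {"wx": 0,"wy": 0,"wz": 0,"dx": 0.8,"dy": 0.05,"dz": 0,"fingers": 0},
    {"wx": 0,"wy": 0,"wz": 0,"dx": 0.8,"dy": 0.05,"dz": 0,"fingers": 0},
  ],
)

```text
t: 2.63
tool_pos: [0.4304, 0.1651, 0.0161]
orientation: [0.103, -3.135, 0.001]
force: [-6.5, 3.1, 3.8]
opening: 0.0928
```

```bash
python3 - <<'E'
from h import *
s=show()
im=robot.read_camera("side");cv2.imwrite("pics/s4.png",cv2.resize(im[110:270,90:330,::-1],None,fx=3.3,fy=3.3,interpolation=cv2.INTER_CUBIC))
E
```

```text
t 2.63 [0.4304 0.1651 0.0161] yaw 0.0656 z [-0.0046 -0.0007 -1.    ] F [-6.5139  3.0511  3.7736] op 0.0928 q [ 0.2546 -0.0362  2.0511  0.0006  1.1314 -1.3821]
```

View pics/s4.png

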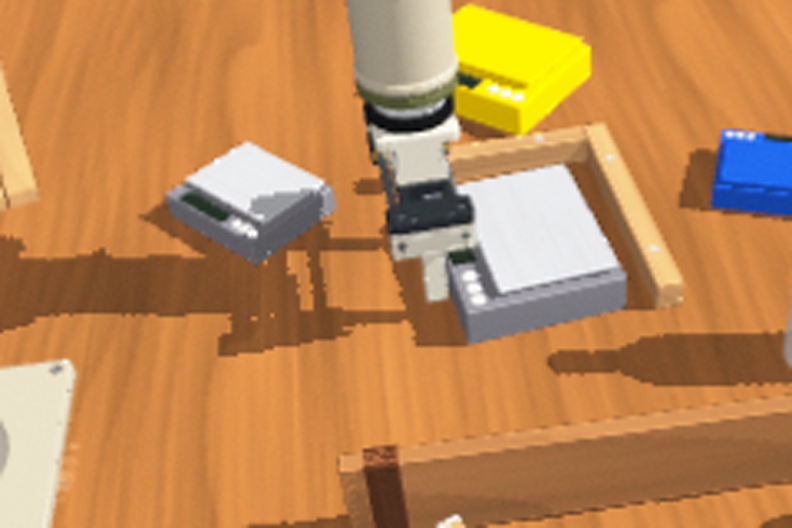

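Emit:
send_rows(
  series=[
    {"wx": 0,"wy": 0,"wz": 0,"dx": 0.7,"dy": 0.05,"dz": 0,"fingers": 0},
    {"wx": 0,"wy": 0,"wz": 0,"dx": 0.7,"dy": 0.05,"dz": 0,"fingers": 0},
    {"wx": 0,"wy": 0,"wz": 0,"dx": 0.7,"dy": 0.05,"dz": 0,"fingers": 0},
    {"wx": 0,"wy": 0,"wz": 0,"dx": 0.4,"dy": 0.03,"dz": 0,"fingers": 0},
    {"wx": 0,"wy": 0,"wz": 0,"dx": 0.3,"dy": 0.02,"dz": 0,"fingers": 0},
  ],
)

```text
t: 3.1
tool_pos: [0.4581, 0.1666, 0.016]
orientation: [0.1, -3.124, 0.002]
force: [-14.1, 0.7, 11.3]
opening: 0.0931
```

```bash
python3 - <<'E'
from h import *
s=show()
im=robot.read_camera("side");cv2.imwrite("pics/s5.png",cv2.resize(im[110:270,90:330,::-1],None,fx=3.3,fy=3.3,interpolation=cv2.INTER_CUBIC))
E
```

```text
t 3.10 [0.4581 0.1666 0.016 ] yaw 0.0637 z [-0.0159 -0.002  -0.9999] F [-14.1456   0.7021  11.2691] op 0.0931 q [ 0.2422  0.0472  1.9676  0.002   1.1427 -1.3932]
```

View pics/s5.png

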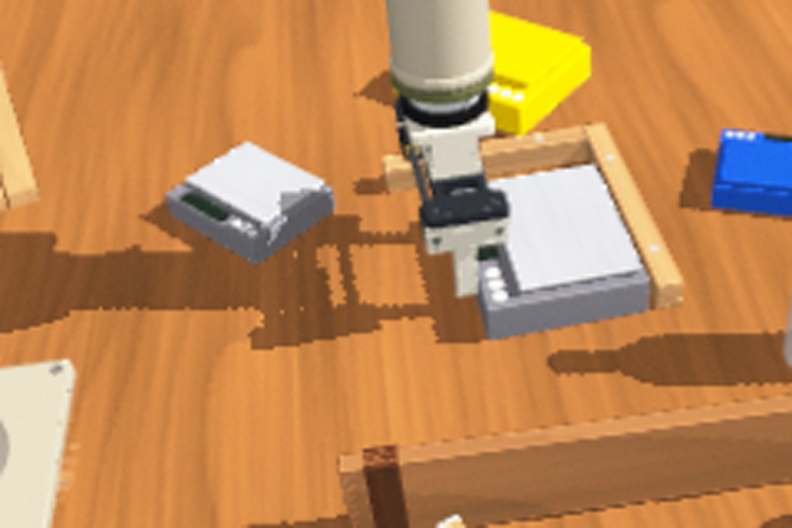

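Emit:
send_rows(
  series=[
    {"wx": 0,"wy": 0,"wz": 0,"dx": 0.3,"dy": 0.02,"dz": 0.05,"fingers": 0},
    {"wx": 0,"wy": 0,"wz": 0,"dx": 0.3,"dy": 0.02,"dz": 0.05,"fingers": 0},
    {"wx": 0,"wy": 0,"wz": 0,"dx": 0.3,"dy": 0.02,"dz": 0,"fingers": 0},
  ],
)

```text
t: 3.4
tool_pos: [0.4656, 0.1664, 0.0161]
orientation: [0.097, -3.117, 0.004]
force: [-31.7, -0.1, 28.2]
opening: 0.093
```

```bash
python3 - <<'E'
from h import *
s=show()
E
```

```text
t 3.40 [0.4656 0.1664 0.0161] yaw 0.0625 z [-0.023  -0.0035 -0.9997] F [-31.7043  -0.1164  28.2106] op 0.0930 q [ 0.238   0.0727  1.9409  0.0022  1.1511 -1.3962]
```

Emit:
send_rows(
  series=[
    {"wx": 0,"wy": 0,"wz": 0,"dx": -0.6,"dy": -0.05,"dz": 0,"fingers": 0},
    {"wx": 0,"wy": 0.02,"wz": 0,"dx": -2.0,"dy": -0.1,"dz": 0.3,"fingers": 0},
    {"wx": 0,"wy": 0,"wz": 0,"dx": -2.0,"dy": -0.1,"dz": 1,"fingers": 0},
    {"wx": 0,"wy": 0,"wz": 0,"dx": -0.5,"dy": -0.5,"dz": 3.8,"fingers": 0},
    {"wx": 0,"wy": 0,"wz": 0,"dx": -0.5,"dy": -1,"dz": 3.8,"fingers": 0},
    {"wx": 0,"wy": 0,"wz": -0.12,"dx": 0,"dy": -2,"dz": 3,"fingers": 0},
    {"wx": 0,"wy": 0,"wz": -0.12,"dx": 0,"dy": -3,"dz": 0,"fingers": 0},
  ],
)

```text
t: 3.98
tool_pos: [0.411, 0.0985, 0.1397]
orientation: [-0.276, -3.09, -0.006]
force: [1.4, -0.2, -0.2]
opening: 0.0931
```

```bash
python3 - <<'E'
from h import *
s=show()
im=robot.read_camera("side");cv2.imwrite("pics/s6raw.png",im[:,:,::-1]);cv2.imwrite("pics/s6.png",cv2.resize(im[130:230,150:310,::-1],None,fx=5,fy=5,interpolation=cv2.INTER_CUBIC))
im=robot.read_camera("scene");cv2.imwrite("pics/c6raw.png",im[:,:,::-1]);cv2.imwrite("pics/c6.png",cv2.resize(im[170:270,230:350,::-1],None,fx=5,fy=5,interpolation=cv2.INTER_CUBIC))
E
```

```text
t 3.98 [0.411  0.0985 0.1397] yaw -0.1784 z [-0.0385  0.007  -0.9992] F [ 1.4213 -0.201  -0.2025] op 0.0931 q [ 0.1039 -0.2781  2.0224  0.0111  1.4349 -1.2902]
```

View pics/s6.png

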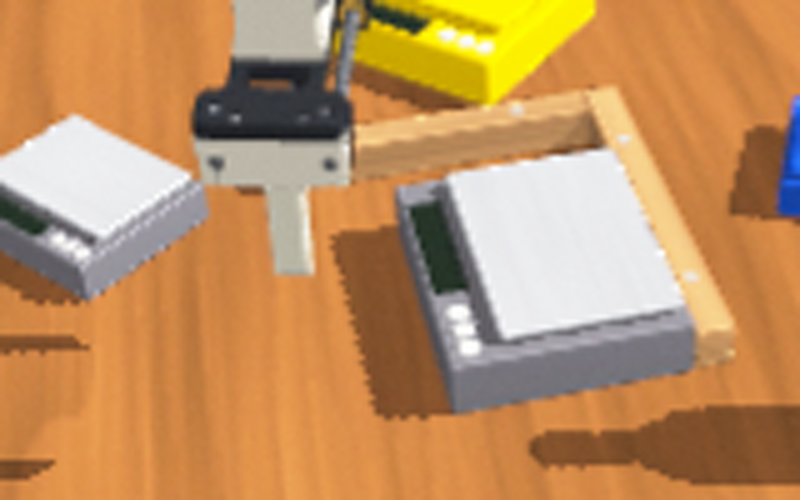

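View pics/c6.png

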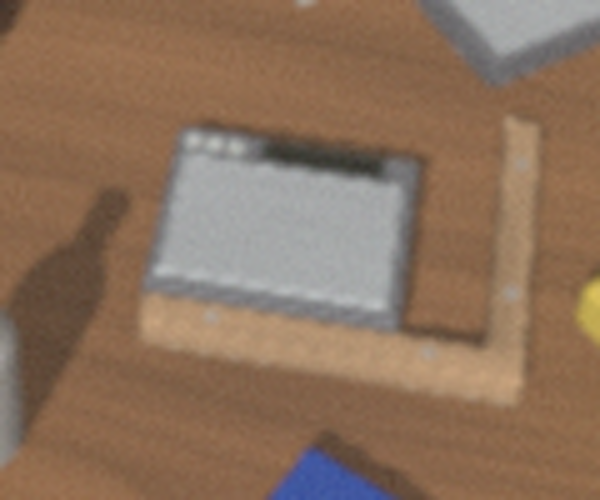

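Emit:
send_rows(
  series=[
    {"wx": -0.007,"wy": -0.038,"wz": -0.04,"dx": 0.8,"dy": -0.5,"dz": 0,"fingers": 0},
    {"wx": 0,"wy": 0,"wz": -0.12,"dx": 1.2,"dy": -0.5,"dz": 0,"fingers": 0},
    {"wx": 0,"wy": 0,"wz": -0.12,"dx": 1.2,"dy": -0.5,"dz": 0,"fingers": 0},
    {"wx": 0,"wy": 0,"wz": -0.12,"dx": 1.2,"dy": -0.5,"dz": 0,"fingers": 0},
    {"wx": 0,"wy": 0,"wz": -0.12,"dx": 1.2,"dy": -0.5,"dz": 0,"fingers": 0},
    {"wx": 0,"wy": 0,"wz": -0.12,"dx": 1.2,"dy": -0.5,"dz": 0,"fingers": 0},
    {"wx": 0,"wy": 0,"wz": -0.12,"dx": 1.2,"dy": -0.5,"dz": 0,"fingers": 0},
    {"wx": 0,"wy": 0,"wz": -0.12,"dx": 1.2,"dy": -0.5,"dz": 0,"fingers": 0},
    {"wx": 0,"wy": 0,"wz": -0.12,"dx": 1.2,"dy": -0.5,"dz": 0,"fingers": 0},
    {"wx": 0,"wy": 0,"wz": -0.12,"dx": 1.2,"dy": -0.5,"dz": 0,"fingers": 0},
    {"wx": 0,"wy": 0,"wz": -0.12,"dx": 1.2,"dy": -0.5,"dz": 0,"fingers": 0},
    {"wx": 0,"wy": 0,"wz": 0,"dx": 0,"dy": 0,"dz": 0,"fingers": 0},
  ],
)

```text
t: 5.08
tool_pos: [0.5508, 0.0371, 0.1327]
orientation: [2.105, 2.32, -0.002]
force: [0.2, 0.1, -0.4]
opening: 0.0928
```

```bash
python3 - <<'E'
from h import *
s=show()
E
```

```text
t 5.08 [0.5508 0.0371 0.1327] yaw -1.4739 z [ 0.006  -0.0071 -1.    ] F [ 0.2045  0.0997 -0.4087] op 0.0928 q [-0.0209  0.053   1.7295 -0.0071  1.353  -0.1162]
```

Emit:
send_rows(
  series=[
    {"wx": 0.007,"wy": 0.006,"wz": -0.032,"dx": 0.1,"dy": -0.3,"dz": -3.5,"fingers": 0},
    {"wx": 0,"wy": 0,"wz": 0,"dx": 0,"dy": 0,"dz": -3.5,"fingers": 0},
    {"wx": 0,"wy": 0,"wz": 0,"dx": 0,"dy": 0,"dz": -2.8,"fingers": 0},
    {"wx": 0,"wy": 0,"wz": 0,"dx": 0,"dy": 0,"dz": -1.3,"fingers": 0},
    {"wx": 0,"wy": 0,"wz": 0,"dx": 0,"dy": 0,"dz": -0.3,"fingers": 0},
    {"wx": 0,"wy": 0,"wz": 0,"dx": 0,"dy": 0,"dz": 0,"fingers": 0},
  ],
)

```text
t: 5.58
tool_pos: [0.5534, 0.0357, 0.0144]
orientation: [2.118, 2.315, 0.005]
force: [0.3, 0.4, 0.2]
opening: 0.093
```

```bash
python3 - <<'E'
from h import *
s=show()
im=robot.read_camera("side");cv2.imwrite("pics/s7.png",cv2.resize(im[130:230,150:310,::-1],None,fx=5,fy=5,interpolation=cv2.INTER_CUBIC))
E
```

```text
t 5.58 [0.5534 0.0357 0.0144] yaw -1.4820 z [ 0.0053 -0.0003 -1.    ] F [0.3242 0.4376 0.207 ] op 0.0930 q [-0.028   0.2008  1.8026 -0.0002  1.1329 -0.1167]
```

View pics/s7.png

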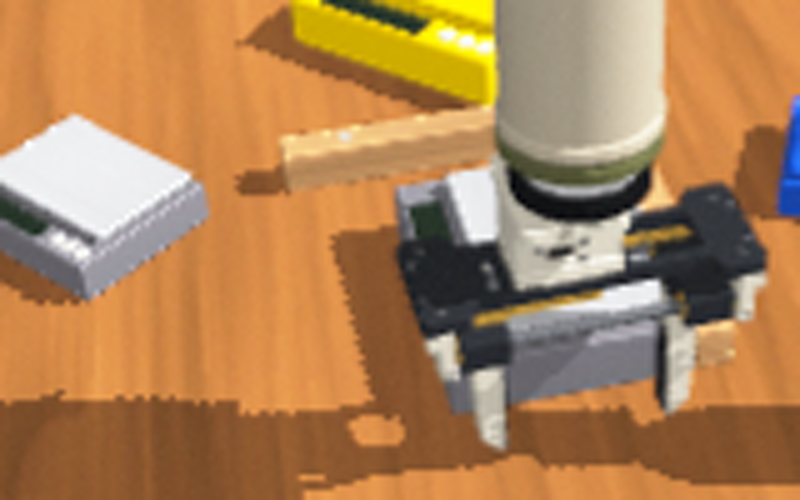

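Emit:
send_rows(
  series=[
    {"wx": 0,"wy": 0.005,"wz": -0.024,"dx": -0.1,"dy": 1.0,"dz": 0,"fingers": 0},
    {"wx": 0,"wy": 0,"wz": 0,"dx": -0.1,"dy": 1.2,"dz": 0,"fingers": 0},
    {"wx": 0,"wy": 0,"wz": 0,"dx": -0.1,"dy": 1.2,"dz": 0,"fingers": 0},
    {"wx": 0,"wy": 0,"wz": 0,"dx": 0,"dy": 0.8,"dz": 0,"fingers": 0},
    {"wx": 0,"wy": 0,"wz": 0,"dx": 0,"dy": 0.8,"dz": 0,"fingers": 0},
    {"wx": 0,"wy": 0,"wz": 0,"dx": 0,"dy": 0.8,"dz": 0,"fingers": 0},
    {"wx": 0,"wy": 0,"wz": 0,"dx": 0,"dy": 0.8,"dz": 0,"fingers": 0},
  ],
)

```text
t: 6.22
tool_pos: [0.552, 0.1037, 0.0199]
orientation: [2.136, 2.294, -0.001]
force: [-3.3, -6.8, -1.1]
opening: 0.093
```

```bash
python3 - <<'E'
from h import *
s=show()
E
```

```text
t 6.22 [0.552  0.1037 0.0199] yaw -1.4995 z [ 0.0051 -0.0053 -1.    ] F [-3.2696 -6.8288 -1.0753] op 0.0930 q [ 0.0983  0.2114  1.7787 -0.0064  1.1469  0.0296]
```

Emit:
send_rows(
  series=[
    {"wx": 0,"wy": 0,"wz": -0.006,"dx": -0.03,"dy": 0.7,"dz": -0.2,"fingers": 0},
    {"wx": 0,"wy": 0,"wz": 0,"dx": -0.03,"dy": 0.6,"dz": -0.1,"fingers": 0},
    {"wx": 0,"wy": 0,"wz": 0,"dx": 0,"dy": 0.4,"dz": 0,"fingers": 0},
    {"wx": 0,"wy": 0,"wz": 0,"dx": 0,"dy": 0.3,"dz": 0,"fingers": 0},
  ],
)

```text
t: 6.55
tool_pos: [0.5517, 0.1234, 0.0194]
orientation: [2.135, 2.287, -0.008]
force: [-0.2, -3.6, -3.0]
opening: 0.0932
```

```bash
python3 - <<'E'
from h import *
s=show()
E
```

```text
t 6.55 [0.5517 0.1234 0.0194] yaw -1.5022 z [ 0.0058 -0.0123 -0.9999] F [-0.2444 -3.5721 -2.9543] op 0.0932 q [ 0.138   0.2224  1.7671 -0.0142  1.1481  0.0753]
```

Emit:
send_rows(
  series=[
    {"wx": 0,"wy": 0,"wz": 0,"dx": 0,"dy": 0.25,"dz": 0,"fingers": 0},
    {"wx": 0,"wy": 0,"wz": 0,"dx": 0,"dy": 0.25,"dz": 0,"fingers": 0},
  ],
)

```text
t: 6.72
tool_pos: [0.5516, 0.1242, 0.0195]
orientation: [2.131, 2.284, -0.019]
force: [-2.0, -23.5, 0.5]
opening: 0.0929
```

```bash
python3 - <<'E'
from h import *
s=show()
im=robot.read_camera("side");cv2.imwrite("pics/s8.png",cv2.resize(im[130:230,150:310,::-1],None,fx=5,fy=5,interpolation=cv2.INTER_CUBIC))
E
```

```text
t 6.72 [0.5516 0.1242 0.0195] yaw -1.5014 z [ 0.0049 -0.0213 -0.9998] F [ -2.0352 -23.5437   0.4679] op 0.0929 q [ 0.1454  0.225   1.7639 -0.0239  1.1509  0.0858]
```

View pics/s8.png

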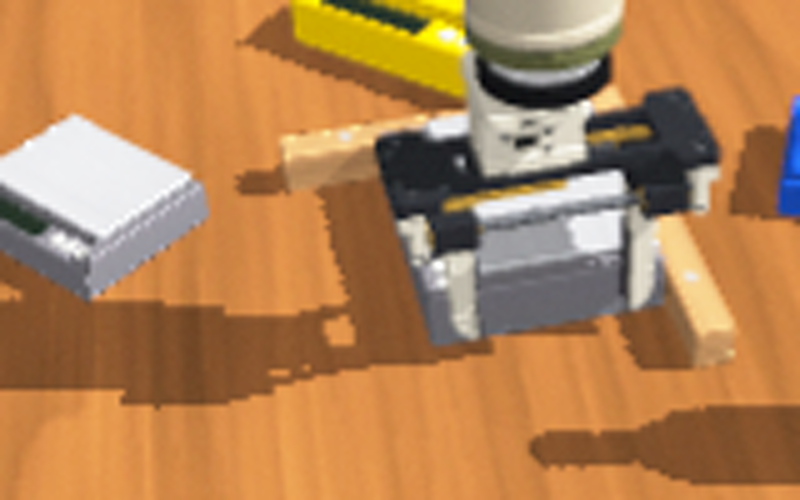

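Hard stop at 23 N, so the scale has reached the left batten. I'll back off, lift and check for gaps.

Emit:
send_rows(
  series=[
    {"wx": -0.02,"wy": 0.005,"wz": 0,"dx": 0,"dy": -0.8,"dz": 0,"fingers": 0},
    {"wx": 0,"wy": 0,"wz": 0,"dx": 0,"dy": -2.5,"dz": 0,"fingers": 0},
    {"wx": 0,"wy": 0,"wz": 0,"dx": 0,"dy": -3,"dz": 1,"fingers": 0},
    {"wx": 0,"wy": 0,"wz": 0,"dx": -0.5,"dy": -1.5,"dz": 3.8,"fingers": 0},
    {"wx": 0,"wy": 0,"wz": 0,"dx": -1,"dy": -1,"dz": 4,"fingers": 0},
    {"wx": 0,"wy": 0,"wz": 0,"dx": -1,"dy": -1,"dz": 4,"fingers": 0},
    {"wx": 0,"wy": 0,"wz": 0,"dx": -1,"dy": -2,"dz": 3.5,"fingers": 0},
    {"wx": 0,"wy": 0,"wz": 0,"dx": -1,"dy": -3,"dz": 2.5,"fingers": 0},
    {"wx": 0,"wy": 0,"wz": 0,"dx": -1,"dy": -4,"dz": 0,"fingers": 0},
    {"wx": 0,"wy": 0,"wz": 0,"dx": -1,"dy": -4,"dz": 0,"fingers": 0},
  ],
)

```text
t: 7.6
tool_pos: [0.488, -0.097, 0.2197]
orientation: [2.099, 2.29, -0.024]
force: [0.0, -1.0, -0.5]
opening: 0.0928
```

```bash
python3 - <<'E'
from h import *
s=show()
im=robot.read_camera("side");cv2.imwrite("pics/s9raw.png",im[:,:,::-1]);cv2.imwrite("pics/s9.png",cv2.resize(im[130:230,170:300,::-1],None,fx=6,fy=6,interpolation=cv2.INTER_CUBIC))
im=robot.read_camera("scene");cv2.imwrite("pics/c9raw.png",im[:,:,::-1]);cv2.imwrite("pics/c9.png",cv2.resize(im[170:270,230:350,::-1],None,fx=6,fy=6,interpolation=cv2.INTER_CUBIC))
E
```

```text
t 7.60 [ 0.488  -0.097   0.2197] yaw -1.4833 z [ 0.0153 -0.0354 -0.9993] F [ 0.043  -1.0072 -0.5227] op 0.0928 q [-0.2767 -0.1731  1.7861 -0.0299  1.5044 -0.3624]
```

View pics/s9.png

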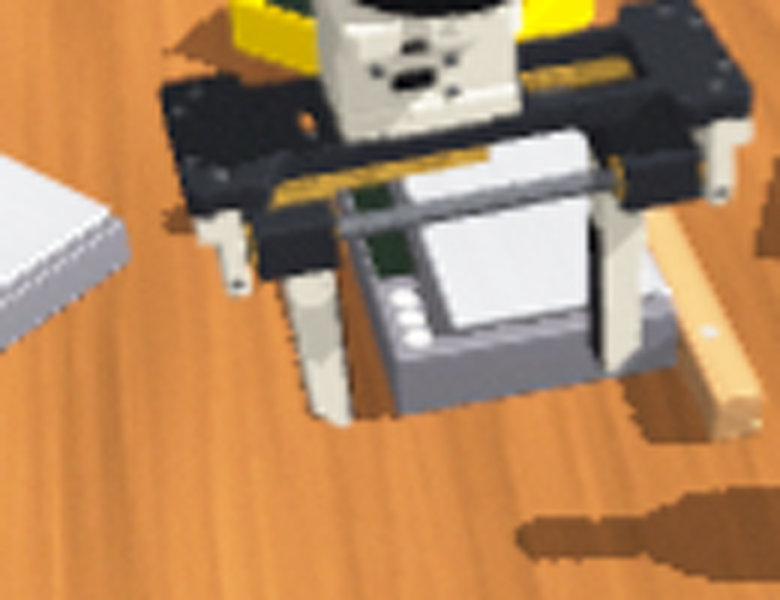

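View pics/c9.png

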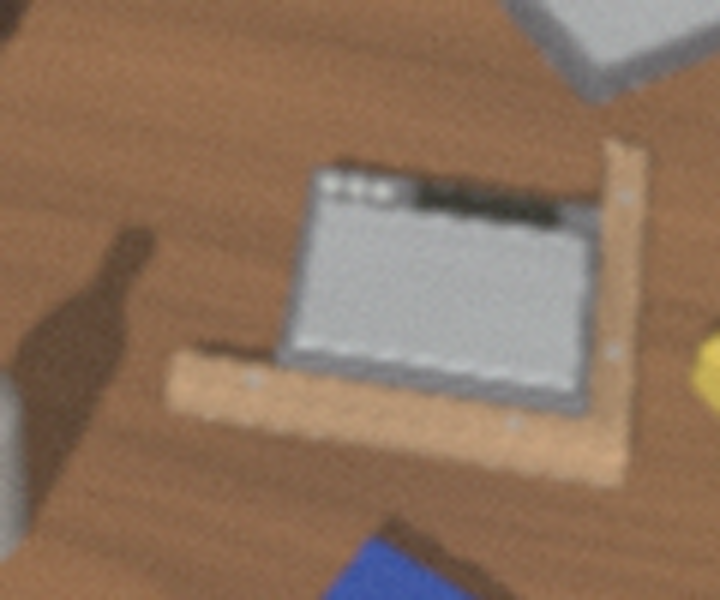

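Emit:
send_rows(
  series=[
    {"wx": -0.035,"wy": 0.015,"wz": 0.05,"dx": 0,"dy": -3.5,"dz": 0.8,"fingers": 0},
    {"wx": 0,"wy": 0,"wz": 0.053,"dx": 0,"dy": -3.5,"dz": 0.8,"fingers": 0},
    {"wx": 0,"wy": 0,"wz": 0.053,"dx": 0,"dy": -3.5,"dz": 0.8,"fingers": 0},
    {"wx": 0,"wy": 0,"wz": 0.053,"dx": 0,"dy": -3.5,"dz": 0.8,"fingers": 0},
    {"wx": 0,"wy": 0,"wz": 0.053,"dx": 0,"dy": -3.5,"dz": 0.8,"fingers": 0},
    {"wx": 0,"wy": 0,"wz": 0.053,"dx": 0,"dy": -3.5,"dz": 0.8,"fingers": 0},
    {"wx": 0,"wy": 0,"wz": 0.05,"dx": 0,"dy": -2.5,"dz": 0.8,"fingers": 0},
    {"wx": 0,"wy": 0,"wz": 0,"dx": 0,"dy": 0,"dz": 0,"fingers": 0},
    {"wx": 0,"wy": 0,"wz": 0,"dx": 0,"dy": 0,"dz": 0,"fingers": 0},
  ],
)

```text
t: 8.45
tool_pos: [0.4943, -0.338, 0.2808]
orientation: [1.608, 2.622, -0.051]
force: [0.5, -0.7, 1.0]
opening: 0.0935
```

```bash
python3 - <<'E'
from h import *
s=show()
T=wristT(s);np.save("T10.npy",T)
im=robot.read_camera("wrist");cv2.imwrite("pics/w10.png",im[:,:,::-1])
im=robot.read_camera("side");cv2.imwrite("pics/s10raw.png",im[:,:,::-1]);cv2.imwrite("pics/s10.png",cv2.resize(im[130:230,170:300,::-1],None,fx=6,fy=6,interpolation=cv2.INTER_CUBIC))
E
```

```text
t 8.45 [ 0.4943 -0.338   0.2808] yaw -1.1001 z [ 0.0384 -0.0628 -0.9973] F [ 0.5394 -0.7058  0.9625] op 0.0935 q [-0.6693  0.0413  1.4718 -0.0254  1.5594 -1.1404]
```

View pics/s10.png

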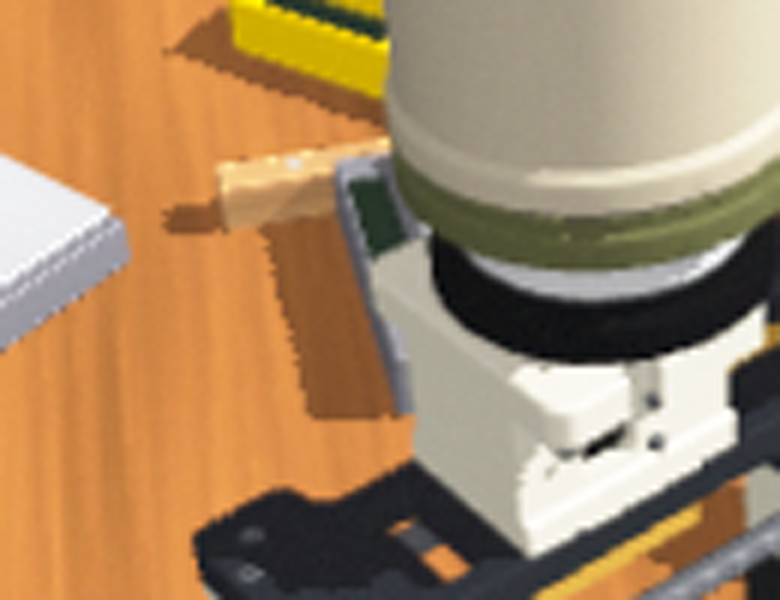

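View pics/w10.png

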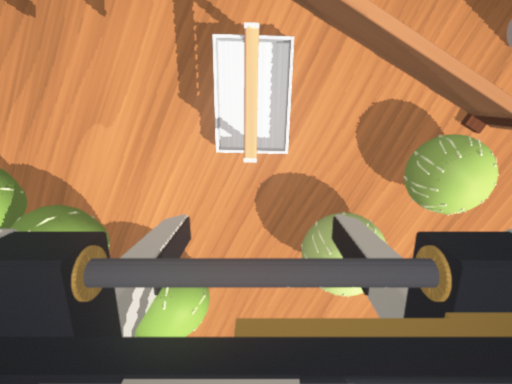

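```bash
python3 - <<'E'
from h import *
T=np.load("T10.npy")
a=cv2.imread("pics/w10.png")[0:180,190:320];cv2.imwrite("pics/w10c.png",cv2.resize(a,None,fx=4.4,fy=3.3,interpolation=cv2.INTER_CUBIC))
P=onz("wrist",[(251,22),(250,162)],.11,T=T);print("bar",P,P.mean(0),"yaw",np.arctan2(-(P[0]-P[1])[0],(P[0]-P[1])[1]))
R=onz("wrist",[(213,35),(293,37),(287,153),(218,153)],.03,T=T);print("rim",R,R.mean(0))
d=(R[0]+R[1]-R[2]-R[3]);print(np.arctan2(-d[0],d[1]))
E
```

```text
bar [[ 0.4151 -0.2009  0.11  ]
 [ 0.4816 -0.3382  0.11  ]] [ 0.4484 -0.2696  0.11  ] yaw 0.45061617960369155
rim [[ 0.3663 -0.2222  0.03  ]
 [ 0.4632 -0.1755  0.03  ]
 [ 0.5318 -0.3176  0.03  ]
 [ 0.4376 -0.3653  0.03  ]] [ 0.4497 -0.2701  0.03  ]
0.4559441114691028
```

View pics/w10c.png

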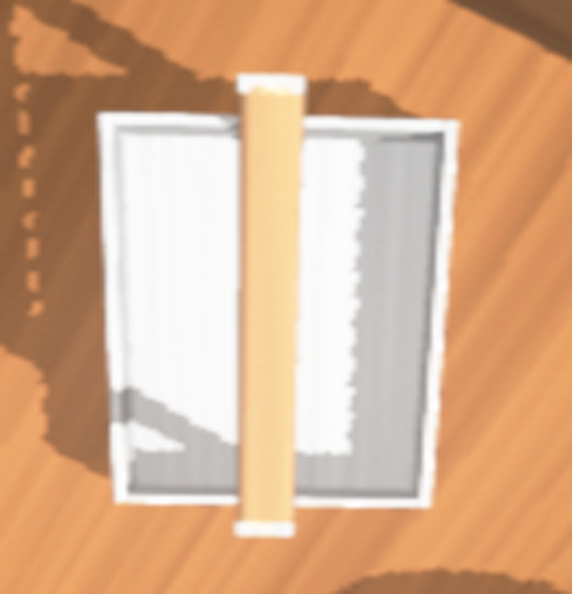

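```bash
python3 - <<'E'
from h import *
def cs(p,off,f,n,z): return onz(n,(np.array(p,float)+.5)/f-.5+off,z)[0]
# scene fence re-measure c9
off=(230,170)
C=lambda p,z:cs(p,off,6,"scene",z)
print("scene fence: outer corner",C((625,487),.03),"far end outer",C((165,408),.03),"inner",C((172,350),.03),"left end",C((605,140),.03),C((648,147),.03))
for n,o,src in(("scene",(230,170),"c9raw"),("side",(170,130),"s9raw")):
    yw=.065;ex=np.array([np.cos(yw),np.sin(yw)]);ey=np.array([-ex[1],ex[0]]);O=np.array([.6142,.3164])
    im=cv2.imread(f"pics/{src}.png")[o[1]:o[1]+100,o[0]:o[0]+130];im=cv2.resize(im,None,fx=6,fy=6,interpolation=cv2.INTER_CUBIC)
    def dr(pts,z,col):
        P=[np.r_[O+a*ex+b*ey,z] for a,b in pts]
        u=(proj(n,P)-o+.5)*6-.5
        cv2.polylines(im,[u.round().astype(int)],True,col,1)
    dr([(0,0),(-.15,0),(-.15,-.18),(0,-.18)],.04,(0,0,255))
    dr([(0,0),(0,-.24),(.025,-.24),(.025,.025),(-.215,.025),(-.215,0)],.03,(255,0,0))
    dr([(-.005,-.009),(-.117,-.009),(-.117,-.171),(-.005,-.171)],.05,(0,255,0))
    cv2.imwrite(f"pics/ov_{n}.png",im)
E
```

```text
scene fence: outer corner [0.6586 0.3447 0.03  ] far end outer [0.6752 0.0837 0.03  ] inner [0.6343 0.0773 0.03  ] left end [0.4032 0.3012 0.03  ] [0.402  0.3281 0.03  ]
```

View pics/ov_scene.png

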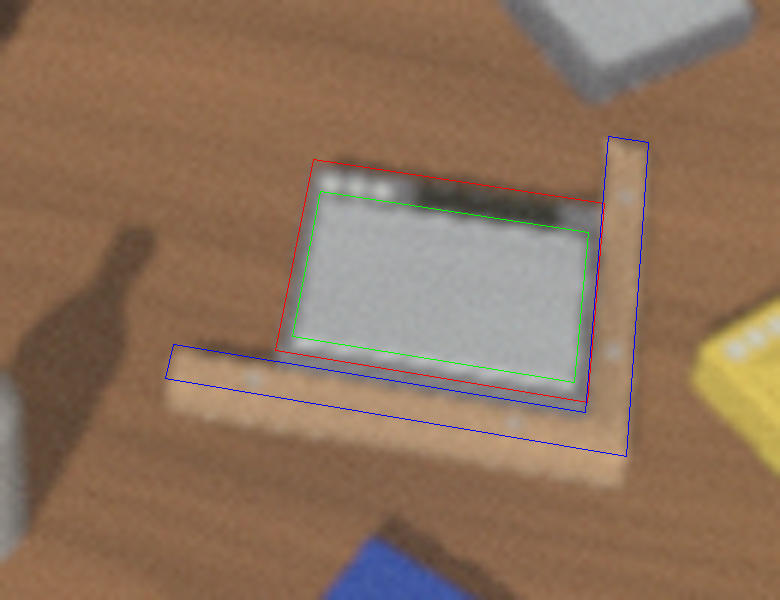

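View pics/ov_side.png

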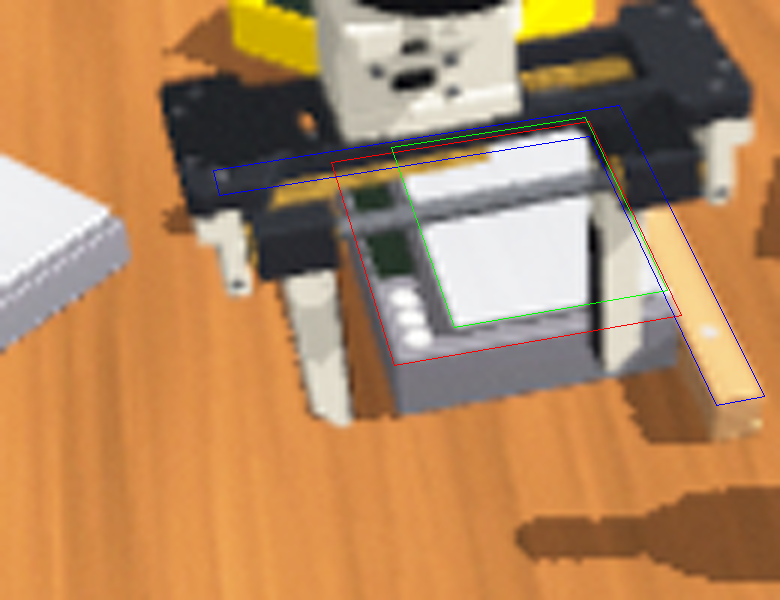

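Emit:
send_rows(
  series=[
    {"wx": 0.032,"wy": 0.02,"wz": -0.017,"dx": -1.5,"dy": 2.2,"dz": -1.5,"fingers": 0},
    {"wx": 0.031,"wy": 0.018,"wz": 0,"dx": -1.5,"dy": 2.3,"dz": -2.5,"fingers": 0},
    {"wx": 0,"wy": 0,"wz": 0,"dx": -1.5,"dy": 2.3,"dz": -3,"fingers": 0},
    {"wx": 0,"wy": 0,"wz": 0,"dx": 0,"dy": 0,"dz": -3,"fingers": 0},
    {"wx": 0,"wy": 0,"wz": 0,"dx": 0,"dy": 0,"dz": -2,"fingers": 0},
    {"wx": 0,"wy": 0,"wz": 0,"dx": 0,"dy": 0,"dz": -0.5,"fingers": 0},
    {"wx": 0,"wy": 0,"wz": 0,"dx": 0,"dy": 0,"dz": 0,"fingers": 0},
  ],
)

```text
t: 9.13
tool_pos: [0.449, -0.2525, 0.1502]
orientation: [-1.653, -2.668, -0.007]
force: [-0.0, 0.2, 0.6]
opening: 0.0933
```

```bash
python3 - <<'E'
from h import *
s=show()
im=robot.read_camera("side");cv2.imwrite("pics/s11.png",cv2.resize(im[:,:,::-1],(768,576),interpolation=cv2.INTER_CUBIC))
E
```

```text
t 9.13 [ 0.449  -0.2525  0.1502] yaw -1.1094 z [-0.0006  0.0053 -1.    ] F [-0.0064  0.1776  0.638 ] op 0.0933 q [-0.6147 -0.0538  1.8034  0.0041  1.3956 -1.0768]
```

View pics/s11.png

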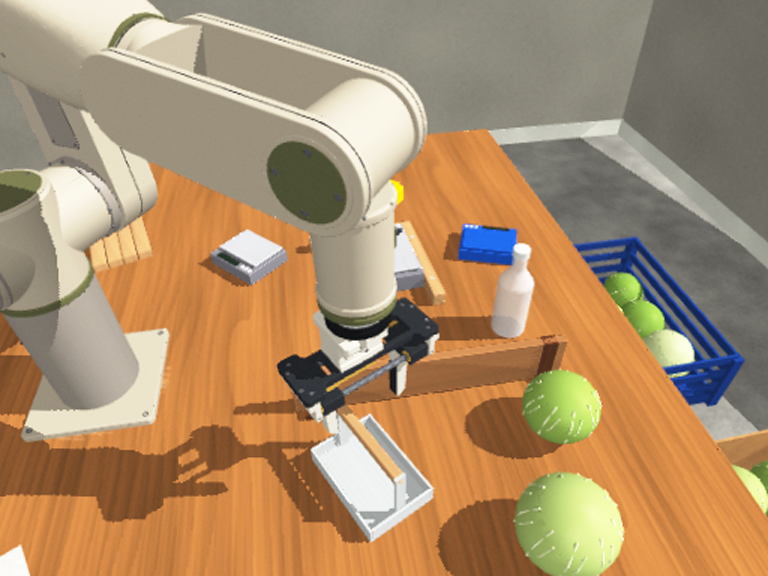

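```bash
python3 - <<'E'
from h import *
im=cv2.imread("pics/s11.png");cv2.imwrite("pics/s11c.png",cv2.resize(im[210:320,380:460],None,fx=5,fy=5,interpolation=cv2.INTER_CUBIC))
E
```

```text
(no output)
```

View pics/s11c.png

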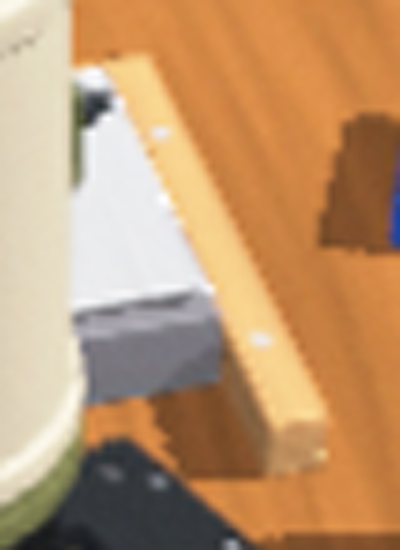

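Emit:
send_rows(
  series=[
    {"wx": -0.005,"wy": 0,"wz": -0.008,"dx": 0,"dy": -1.0,"dz": 0,"fingers": 0},
    {"wx": 0,"wy": 0,"wz": 0,"dx": 0,"dy": -0.7,"dz": -1,"fingers": 0},
    {"wx": 0,"wy": 0,"wz": 0,"dx": 0,"dy": 0,"dz": -2,"fingers": 0},
    {"wx": 0,"wy": 0,"wz": 0,"dx": 0,"dy": 0,"dz": -2,"fingers": 0},
    {"wx": 0,"wy": 0,"wz": 0,"dx": 0,"dy": 0,"dz": -1.2,"fingers": 0},
    {"wx": 0,"wy": 0,"wz": 0,"dx": 0,"dy": 0,"dz": 0,"fingers": 0},
  ],
)

```text
t: 9.68
tool_pos: [0.4563, -0.2778, 0.0956]
orientation: [1.657, 2.647, -0.004]
force: [-0.2, 0.7, -0.2]
opening: 0.0927
```

```bash
python3 - <<'E'
from h import *
s=show()
im=robot.read_camera("side");cv2.imwrite("pics/s12raw.png",im[:,:,::-1]);cv2.imwrite("pics/s12.png",cv2.resize(im[190:380,170:330,::-1],None,fx=3.1,fy=3.1,interpolation=cv2.INTER_CUBIC))
E
```

```text
t 9.68 [ 0.4563 -0.2778  0.0956] yaw -1.1187 z [ 0.0143 -0.0121 -0.9998] F [-0.2118  0.672  -0.2403] op 0.0927 q [-0.6422  0.0289  1.8255 -0.0012  1.2684 -1.0939]
```

View pics/s12.png

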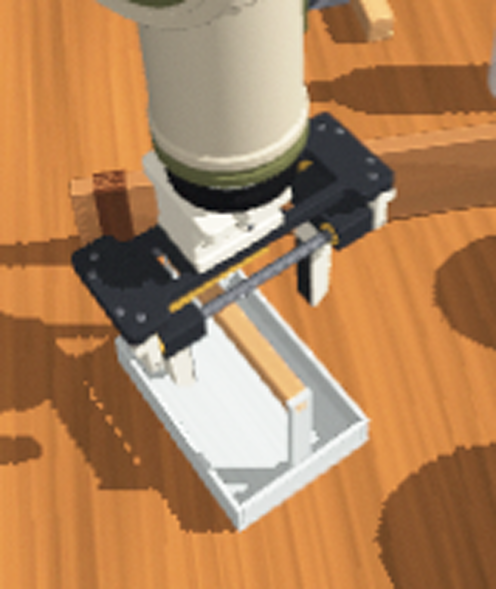

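Emit:
send_rows(
  series=[
    {"wx": 0.012,"wy": 0.014,"wz": 0,"dx": -0.5,"dy": 0.5,"dz": -0.8,"fingers": 0},
    {"wx": 0,"wy": 0,"wz": 0,"dx": -0.2,"dy": 0.3,"dz": -0.5,"fingers": 0},
    {"wx": 0,"wy": 0,"wz": 0,"dx": 0,"dy": 0,"dz": 0,"fingers": 0},
    {"wx": 0,"wy": 0,"wz": 0,"dx": 0,"dy": 0,"dz": 0,"fingers": 0},
  ],
)

```text
t: 10.07
tool_pos: [0.4511, -0.2724, 0.0866]
orientation: [1.667, 2.657, -0.001]
force: [0.2, 0.4, 0.8]
opening: 0.0933
```

```bash
python3 - <<'E'
from h import *
s=show()
E
```

```text
t 10.07 [ 0.4511 -0.2724  0.0866] yaw -1.1205 z [ 0.0041 -0.0031 -1.    ] F [0.1552 0.3907 0.8334] op 0.0933 q [-0.6406  0.0335  1.8385  0.      1.2645 -1.091 ]
```

Emit:
send_rows(
  series=[
    {"wx": 0.003,"wy": 0.004,"wz": 0.003,"dx": -0.15,"dy": 0.15,"dz": -0.35,"fingers": 0},
    {"wx": 0,"wy": 0,"wz": 0,"dx": 0,"dy": 0,"dz": 0,"fingers": 120},
    {"wx": 0,"wy": 0,"wz": 0,"dx": 0,"dy": 0,"dz": 0,"fingers": 180},
    {"wx": 0,"wy": 0,"wz": 0,"dx": 0,"dy": 0,"dz": 0,"fingers": 255},
    {"wx": 0,"wy": 0,"wz": 0,"dx": 0,"dy": 0,"dz": 0,"fingers": 255},
    {"wx": 0,"wy": 0,"wz": 0,"dx": 0,"dy": 0,"dz": 0,"fingers": 255},
    {"wx": 0,"wy": 0,"wz": 0,"dx": 0,"dy": 0,"dz": 0,"fingers": 255},
    {"wx": 0,"wy": 0,"wz": 0,"dx": 0,"dy": 0,"dz": 0,"fingers": 255},
    {"wx": 0,"wy": 0,"wz": 0,"dx": 0,"dy": 0,"dz": 0,"fingers": 255},
  ],
  newtons=35,
)

```text
t: 10.82
tool_pos: [0.4508, -0.2715, 0.085]
orientation: [1.662, 2.662, -0.0]
force: [0.7, -0.3, 0.0]
opening: 0.0441
```

```bash
python3 - <<'E'
from h import *
s=show()
E
```

```text
t 10.82 [ 0.4508 -0.2715  0.085 ] yaw -1.1164 z [ 0.0029 -0.0021 -1.    ] F [ 0.6537 -0.2766  0.0109] op 0.0441 q [-0.6394  0.0349  1.8401  0.      1.2631 -1.0938]
```

Emit:
send_rows(
  series=[
    {"wx": 0,"wy": 0,"wz": 0,"dx": 0,"dy": 0,"dz": 0,"fingers": 255},
    {"wx": 0,"wy": 0,"wz": 0,"dx": 0,"dy": 0,"dz": 0,"fingers": 255},
    {"wx": 0,"wy": 0,"wz": 0,"dx": 0,"dy": 0,"dz": 0,"fingers": 255},
    {"wx": 0,"wy": 0,"wz": 0,"dx": 0,"dy": 0,"dz": 0,"fingers": 255},
    {"wx": 0,"wy": 0,"wz": 0,"dx": 0,"dy": 0,"dz": 0,"fingers": 255},
    {"wx": 0,"wy": 0,"wz": 0,"dx": 0,"dy": 0,"dz": 0,"fingers": 255},
    {"wx": 0,"wy": 0,"wz": 0,"dx": 0,"dy": 0,"dz": 0,"fingers": 255},
    {"wx": 0,"wy": 0,"wz": 0,"dx": 0,"dy": 0,"dz": 0,"fingers": 255},
  ],
)

```text
t: 11.48
tool_pos: [0.4502, -0.2716, 0.0846]
orientation: [1.663, 2.662, -0.001]
force: [-0.5, 0.7, -0.1]
opening: 0.0158
```

```bash
python3 - <<'E'
from h import *
s=show()
E
```

```text
t 11.48 [ 0.4502 -0.2716  0.0846] yaw -1.1167 z [ 0.0016 -0.002  -1.    ] F [-0.4722  0.7301 -0.0972] op 0.0158 q [-0.6399  0.0351  1.8406 -0.0007  1.2634 -1.0938]
```

Emit:
send_rows(
  series=[
    {"wx": 0,"wy": 0,"wz": 0,"dx": 0,"dy": 0,"dz": 0.7,"fingers": 255},
    {"wx": 0,"wy": 0,"wz": 0,"dx": 0,"dy": 0,"dz": 1.3,"fingers": 255},
    {"wx": 0,"wy": 0,"wz": 0,"dx": 0,"dy": 0,"dz": 1.8,"fingers": 255},
    {"wx": 0,"wy": 0,"wz": 0,"dx": 0,"dy": 0,"dz": 2.0,"fingers": 255},
    {"wx": 0,"wy": 0,"wz": 0,"dx": 0,"dy": 0,"dz": 2.0,"fingers": 255},
    {"wx": 0,"wy": 0,"wz": 0,"dx": 0,"dy": 0,"dz": 2.0,"fingers": 255},
    {"wx": 0,"wy": 0,"wz": 0,"dx": 0,"dy": 0,"dz": 2.0,"fingers": 255},
    {"wx": 0,"wy": 0,"wz": 0,"dx": 0,"dy": 0,"dz": 2.0,"fingers": 255},
    {"wx": 0,"wy": 0,"wz": 0,"dx": 0,"dy": 0,"dz": 2.0,"fingers": 255},
    {"wx": 0,"wy": 0,"wz": 0,"dx": 0,"dy": 0,"dz": 1.0,"fingers": 255},
    {"wx": 0,"wy": 0,"wz": 0,"dx": 0,"dy": 0,"dz": 0,"fingers": 255},
  ],
)

```text
t: 12.4
tool_pos: [0.4458, -0.2668, 0.2588]
orientation: [-1.659, -2.659, -0.003]
force: [0.4, 0.7, -2.5]
opening: 0.0156
```

```bash
python3 - <<'E'
from h import *
s=show();print(s["wrist_torque"])
im=robot.read_camera("side");cv2.imwrite("pics/s13.png",cv2.resize(im[:,:,::-1],(768,576),interpolation=cv2.INTER_CUBIC))
E
```

```text
t 12.40 [ 0.4458 -0.2668  0.2588] yaw -1.1158 z [-0.0057  0.0058 -1.    ] F [ 0.3696  0.6536 -2.4783] op 0.0156 q [-0.6388 -0.094   1.6427  0.0012  1.601  -1.0937]
[-0.0941 -0.0131  0.0803]
```

View pics/s13.png

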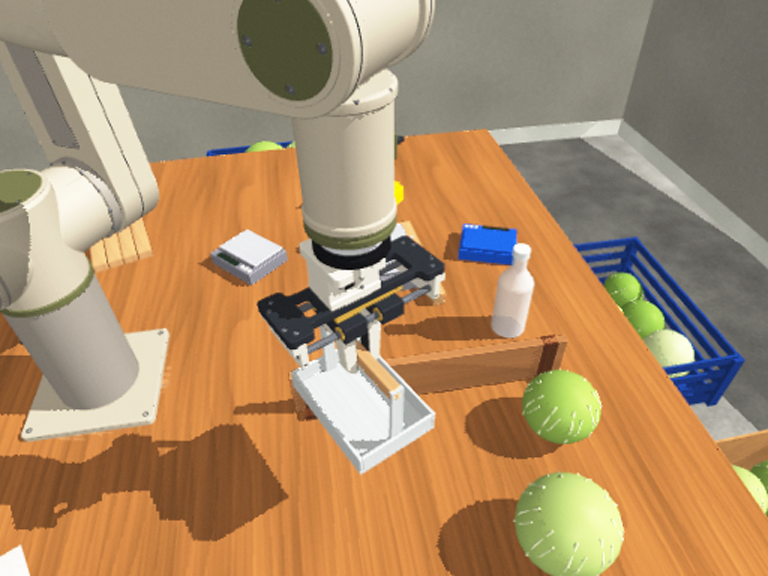

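Emit:
send_rows(
  series=[
    {"wx": -0.006,"wy": -0.006,"wz": 0,"dx": 0.2,"dy": 0.8,"dz": 0,"fingers": 255},
    {"wx": 0,"wy": 0,"wz": -0.02,"dx": 0.4,"dy": 1.7,"dz": 0,"fingers": 255},
    {"wx": 0,"wy": 0,"wz": -0.022,"dx": 0.6,"dy": 2.6,"dz": 0,"fingers": 255},
    {"wx": 0,"wy": 0,"wz": -0.022,"dx": 0.6,"dy": 2.6,"dz": 0,"fingers": 255},
    {"wx": 0,"wy": 0,"wz": -0.022,"dx": 0.6,"dy": 2.6,"dz": 0,"fingers": 255},
    {"wx": 0,"wy": 0,"wz": -0.022,"dx": 0.6,"dy": 2.6,"dz": 0,"fingers": 255},
    {"wx": 0,"wy": 0,"wz": -0.022,"dx": 0.6,"dy": 2.6,"dz": 0,"fingers": 255},
    {"wx": 0,"wy": 0,"wz": -0.022,"dx": 0.6,"dy": 2.6,"dz": 0,"fingers": 255},
    {"wx": 0,"wy": 0,"wz": -0.022,"dx": 0.6,"dy": 2.6,"dz": 0,"fingers": 255},
    {"wx": 0,"wy": 0,"wz": -0.022,"dx": 0.6,"dy": 2.6,"dz": 0,"fingers": 255},
    {"wx": 0,"wy": 0,"wz": -0.022,"dx": 0.6,"dy": 2.6,"dz": 0,"fingers": 255},
    {"wx": 0,"wy": 0,"wz": -0.022,"dx": 0.6,"dy": 2.6,"dz": 0,"fingers": 255},
    {"wx": 0,"wy": 0,"wz": -0.022,"dx": 0.6,"dy": 2.6,"dz": 0,"fingers": 255},
    {"wx": 0,"wy": 0,"wz": -0.022,"dx": 0.6,"dy": 2.6,"dz": 0,"fingers": 255},
    {"wx": 0,"wy": 0,"wz": -0.022,"dx": 0.6,"dy": 2.6,"dz": 0,"fingers": 255},
    {"wx": 0,"wy": 0,"wz": -0.022,"dx": 0.6,"dy": 2.6,"dz": 0,"fingers": 255},
    {"wx": 0,"wy": 0,"wz": -0.022,"dx": 0.5,"dy": 2.0,"dz": 0,"fingers": 255},
    {"wx": 0,"wy": 0,"wz": 0,"dx": 0.2,"dy": 1,"dz": 0,"fingers": 255},
    {"wx": 0,"wy": 0,"wz": 0,"dx": 0,"dy": 0,"dz": 0,"fingers": 255},
    {"wx": 0,"wy": 0,"wz": 0,"dx": 0,"dy": 0,"dz": 0,"fingers": 255},
  ],
)

```text
t: 14.12
tool_pos: [0.5232, 0.1846, 0.2184]
orientation: [-2.094, -2.287, 0.032]
force: [-0.3, -0.3, -1.9]
opening: 0.0157
```

```bash
python3 - <<'E'
from h import *
s=show();print(s["wrist_torque"])
E
```

```text
t 14.12 [0.5232 0.1846 0.2184] yaw -1.4825 z [-0.044   0.0122 -0.999 ] F [-0.2963 -0.2666 -1.8577] op 0.0157 q [0.2318 0.0472 1.5774 0.022  1.557  0.1431]
[-0.117   0.0136  0.0223]
```

Emit:
send_rows(
  series=[
    {"wx": -0.004,"wy": -0.015,"wz": -0.008,"dx": 0.8,"dy": 0.8,"dz": 0,"fingers": 255},
    {"wx": -0.004,"wy": -0.015,"wz": -0.008,"dx": 1.0,"dy": 1.0,"dz": 0,"fingers": 255},
    {"wx": -0.004,"wy": -0.014,"wz": -0.008,"dx": 1.0,"dy": 1.0,"dz": 0,"fingers": 255},
    {"wx": 0,"wy": 0,"wz": 0,"dx": 0.7,"dy": 0.7,"dz": 0,"fingers": 255},
    {"wx": 0,"wy": 0,"wz": 0,"dx": 0,"dy": 0,"dz": 0,"fingers": 255},
    {"wx": 0,"wy": 0,"wz": 0,"dx": 0,"dy": 0,"dz": 0,"fingers": 255},
  ],
)

```text
t: 14.62
tool_pos: [0.5618, 0.218, 0.2173]
orientation: [2.154, 2.279, 0.004]
force: [0.0, -0.4, -2.8]
opening: 0.0158
```

```bash
python3 - <<'E'
from h import *
s=show()
im=robot.read_camera("side");cv2.imwrite("pics/s14raw.png",im[:,:,::-1]);cv2.imwrite("pics/s14.png",cv2.resize(im[90:230,150:320,::-1],None,fx=4.4,fy=4.2,interpolation=cv2.INTER_CUBIC))
im=robot.read_camera("scene");cv2.imwrite("pics/c14raw.png",im[:,:,::-1]);cv2.imwrite("pics/c14.png",cv2.resize(im[150:270,230:350,::-1],None,fx=4.8,fy=4.8,interpolation=cv2.INTER_CUBIC))
E
```

```text
t 14.62 [0.5618 0.218  0.2173] yaw -1.5148 z [ 0.0061 -0.0021 -1.    ] F [ 0.0343 -0.3756 -2.7519] op 0.0158 q [ 0.2875  0.1331  1.4876 -0.0038  1.5156  0.2316]
```

View pics/s14.png

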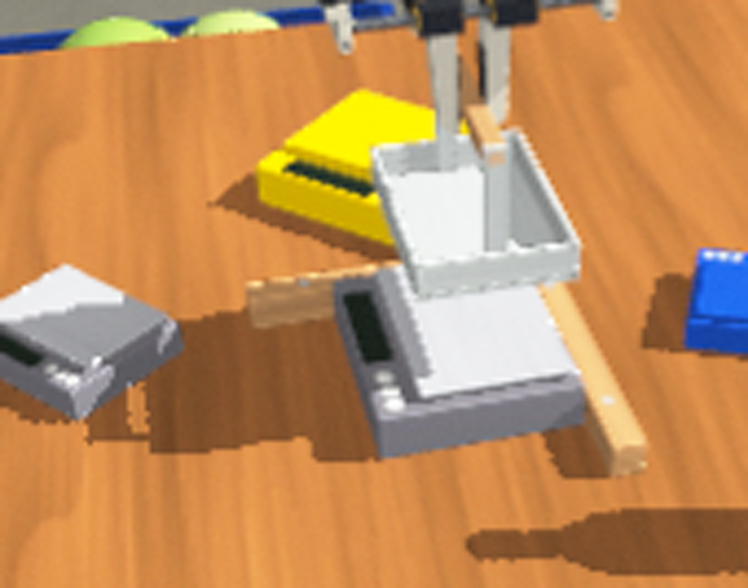

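View pics/c14.png

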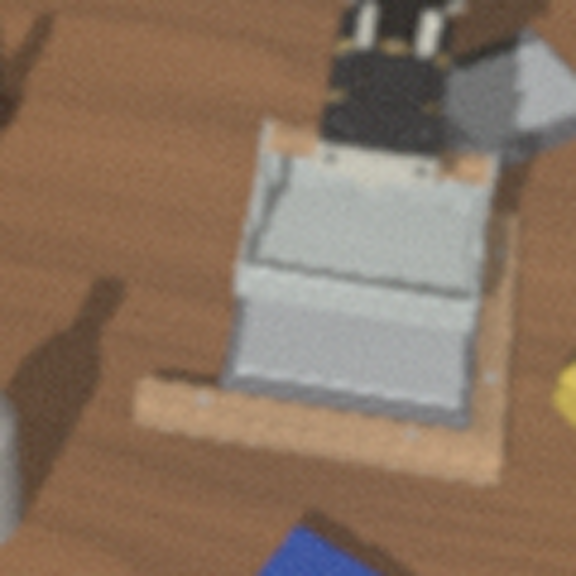

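```bash
python3 - <<'E'
from h import *
a=cv2.imread("pics/s14raw.png")[115:205,225:300];cv2.imwrite("pics/s14c.png",cv2.resize(a,None,fx=8,fy=6.6,interpolation=cv2.INTER_CUBIC))
E
```

```text
(no output)
```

View pics/s14c.png

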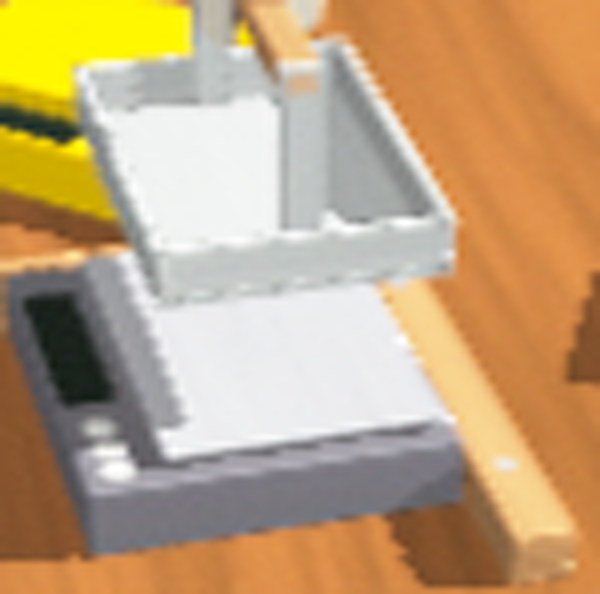

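```bash
python3 - <<'E'
from h import *
def S(p,z): return onz("side",[((p[0]+.5)/8-.5+225,(p[1]+.5)/6.6-.5+115)],z)[0]
zt=.2173-.0846
print("tray bottom",S((165,307),zt),S((452,273),zt))
print("tray rim",[S(p,zt+.03) for p in((78,68),(340,38),(455,215),(158,258))])
print("platter",S((165,460),.05),S((456,420),.05))
print("housing",S((93,490),.04),S((465,438),.04),"bot",S((95,555),0),S((462,502),0),S((10,272),.04))
yw=.065;ex=np.array([np.cos(yw),np.sin(yw)]);ey=np.array([-ex[1],ex[0]]);O=np.array([.6142,.3164])
for a,b in((-.117,-.171),(-.005,-.171),(-.15,-.18),(0,-.18),(-.15,0)):print(O+a*ex+b*ey)
c=np.array([.5618,.218])
yw=-1.5148+np.pi/2;ex=np.array([np.cos(yw),np.sin(yw)]);ey=np.array([-ex[1],ex[0]]);print("tray exp",[c+a*ex+b*ey for a,b in((-.055,-.08),(.055,-.08))])
E
```

```text
tray bottom [0.5125 0.142  0.1327] [0.6191 0.1458 0.1327]
tray rim [array([0.5032, 0.2978, 0.1627]), array([0.6094, 0.3038, 0.1627]), array([0.6196, 0.1468, 0.1627]), array([0.5104, 0.1366, 0.1627])]
platter [0.5084 0.1376 0.05  ] [0.6223 0.1438 0.05  ]
housing [0.4799 0.1338 0.04  ] [0.6258 0.1421 0.04  ] bot [0.4783 0.1338 0.    ] [0.6258 0.1424 0.    ] [0.4684 0.3106 0.04  ]
[0.5086 0.1382]
[0.6203 0.1454]
[0.4762 0.127 ]
[0.6259 0.1368]
[0.4645 0.3067]
tray exp [array([0.5114, 0.135 ]), array([0.6212, 0.1412])]
```

Emit:
send_rows(
  series=[
    {"wx": 0.002,"wy": 0.006,"wz": 0.009,"dx": -0.1,"dy": 0.2,"dz": -0.4,"fingers": 255},
    {"wx": 0,"wy": 0,"wz": 0,"dx": -0.1,"dy": 0.2,"dz": -0.8,"fingers": 255},
    {"wx": 0,"wy": 0,"wz": 0,"dx": 0,"dy": 0,"dz": -1.0,"fingers": 255},
    {"wx": 0,"wy": 0,"wz": 0,"dx": 0,"dy": 0,"dz": -1.0,"fingers": 255},
    {"wx": 0,"wy": 0,"wz": 0,"dx": 0,"dy": 0,"dz": -0.7,"fingers": 255},
    {"wx": 0,"wy": 0,"wz": 0,"dx": 0,"dy": 0,"dz": -0.4,"fingers": 255},
    {"wx": 0,"wy": 0,"wz": 0,"dx": 0,"dy": 0,"dz": -0.1,"fingers": 255},
    {"wx": 0,"wy": 0,"wz": 0,"dx": 0,"dy": 0,"dz": 0,"fingers": 255},
  ],
)

```text
t: 15.38
tool_pos: [0.5574, 0.2198, 0.1667]
orientation: [-2.148, -2.29, 0.005]
force: [0.8, 0.5, -2.8]
opening: 0.0158
```

```bash
python3 - <<'E'
from h import *
s=show()
E
```

```text
t 15.38 [0.5574 0.2198 0.1667] yaw -1.5071 z [-0.0038 -0.0011 -1.    ] F [ 0.8108  0.4814 -2.7772] op 0.0158 q [ 0.2901  0.1607  1.5502 -0.      1.4346  0.2264]
```

Emit:
send_rows(
  series=[
    {"wx": 0.001,"wy": -0.004,"wz": 0.001,"dx": 0.12,"dy": 0.1,"dz": -0.3,"fingers": 255},
    {"wx": 0,"wy": 0,"wz": 0,"dx": 0.12,"dy": 0.1,"dz": -0.3,"fingers": 255},
    {"wx": 0,"wy": 0,"wz": 0,"dx": 0,"dy": 0,"dz": -0.2,"fingers": 255},
    {"wx": 0,"wy": 0,"wz": 0,"dx": 0,"dy": 0,"dz": 0,"fingers": 255},
    {"wx": 0,"wy": 0,"wz": 0,"dx": 0,"dy": 0,"dz": 0,"fingers": 255},
  ],
)

```text
t: 15.8
tool_pos: [0.5607, 0.2223, 0.1589]
orientation: [2.147, 2.291, 0.003]
force: [-0.0, 0.0, -3.4]
opening: 0.0157
```

```bash
python3 - <<'E'
from h import *
s=show()
im=robot.read_camera("side");cv2.imwrite("pics/s15raw.png",im[:,:,::-1]);cv2.imwrite("pics/s15.png",cv2.resize(im[125:210,215:305,::-1],None,fx=8,fy=7,interpolation=cv2.INTER_CUBIC))
im=robot.read_camera("scene");cv2.imwrite("pics/c15raw.png",im[:,:,::-1]);cv2.imwrite("pics/c15.png",cv2.resize(im[175:260,255:345,::-1],None,fx=8,fy=7,interpolation=cv2.INTER_CUBIC))
E
```

```text
t 15.80 [0.5607 0.2223 0.1589] yaw -1.5059 z [ 0.0022  0.0005 -1.    ] F [-0.0222  0.0382 -3.364 ] op 0.0157 q [ 0.2926  0.1706  1.5537 -0.0002  1.415   0.2277]
```

View pics/s15.png

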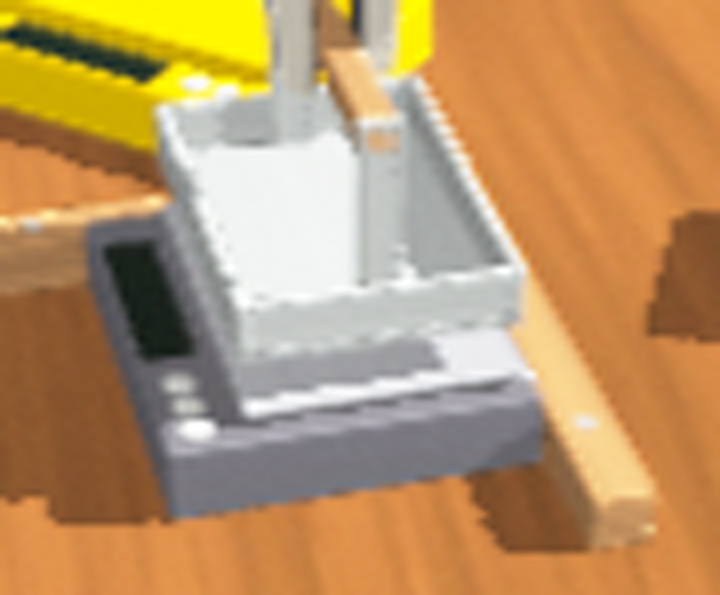

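View pics/c15.png

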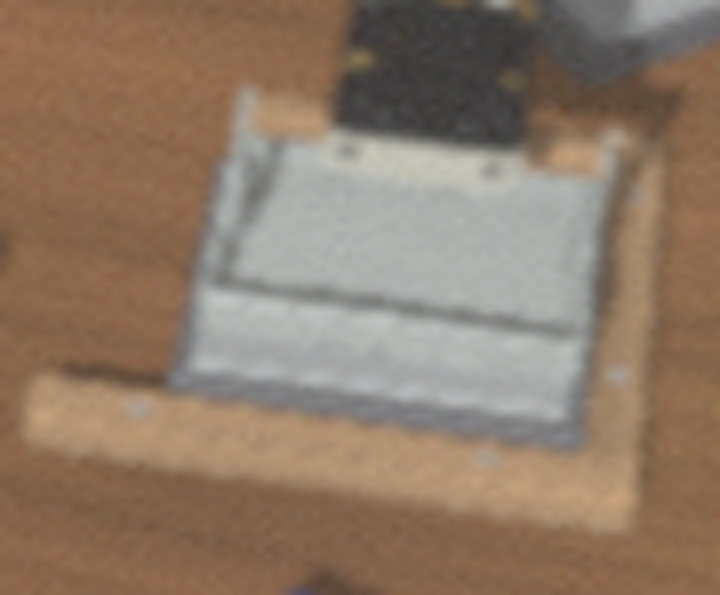

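```bash
python3 - <<'E'
from h import *
def S(p,z): return onz("side",[((p[0]+.5)/8-.5+215,(p[1]+.5)/7-.5+125)],z)[0][:2]
zt=.1589-.0846
rim=[S(p,zt+.03) for p in((157,106),(418,78),(524,267),(240,308))]
bot=[S(p,zt) for p in((243,355),(521,325))]
pl=[S(p,.05) for p in((243,406),(537,370))]
ho=[S(p,.04) for p in((88,230),(543,393),(165,440))];hb=[S(p,0) for p in((177,518),(540,463))]
print("rim",np.array(rim),"c",np.mean(rim,0));print("bot",np.array(bot));print("pl",np.array(pl));print("ho",np.array(ho),np.array(hb))
ex=np.array([np.cos(.065),np.sin(.065)]);ey=np.array([-ex[1],ex[0]])
print("bot mid->c",np.mean(bot,0)+.08*ey,"pl mid->c",np.mean(pl,0)+.081*ey,"ho c -> pl",(ho[0]+ho[1])/2+.014*ex,"hb ->pl",np.mean(hb,0)+.09*ey+.014*ex)
n="side";o=(215,125)
im=cv2.resize(cv2.imread("pics/s15raw.png")[125:210,215:305],None,fx=8,fy=7,interpolation=cv2.INTER_CUBIC)
def dr(c,pts,z,col):
    P=[np.r_[c+a*ex+b*ey,z] for a,b in pts]; u=(proj(n,P)-o+.5)*[8,7]-.5
    cv2.polylines(im,[u.round().astype(int)],True,col,1)
q=lambda a,b:[(-a,-b),(a,-b),(a,b),(-a,b)]
c=np.array([.5607,.2223])
dr(c,q(.055,.08),zt,(0,0,255));dr(c,q(.055,.08),zt+.03,(0,0,255))
p=np.array([.5591,.2226]);dr(p,q(.056,.081),.05,(0,160,0));dr(p-.014*ex,q(.075,.09),.04,(255,0,0));dr(p-.014*ex,q(.075,.09),0,(255,0,0))
cv2.imwrite("pics/ov15.png",im)
n="scene";o=(255,175)
im=cv2.resize(cv2.imread("pics/c15raw.png")[175:260,255:345],None,fx=8,fy=7,interpolation=cv2.INTER_CUBIC)
dr(c,q(.055,.08),zt,(0,0,255));dr(c,q(.055,.08),zt+.03,(0,0,255))
dr(p,q(.056,.081),.05,(0,255,0));dr(p-.014*ex,q(.075,.09),.04,(255,0,0))
cv2.imwrite("pics/ov15b.png",im)
E
```

```text
rim [[0.5    0.3037]
 [0.6088 0.3054]
 [0.618  0.1513]
 [0.5098 0.1443]] c [0.5592 0.2262]
bot [[0.5106 0.1503]
 [0.6172 0.1497]]
pl [[0.5089 0.1456]
 [0.6236 0.1475]]
ho [[0.4665 0.3013]
 [0.6253 0.1433]
 [0.4778 0.1408]] [[0.4791 0.1341]
 [0.625  0.1422]]
bot mid->c [0.5587 0.2299] pl mid->c [0.561  0.2274] ho c -> pl [0.5598 0.2232] hb ->pl [0.5602 0.2289]
```

View pics/ov15.png

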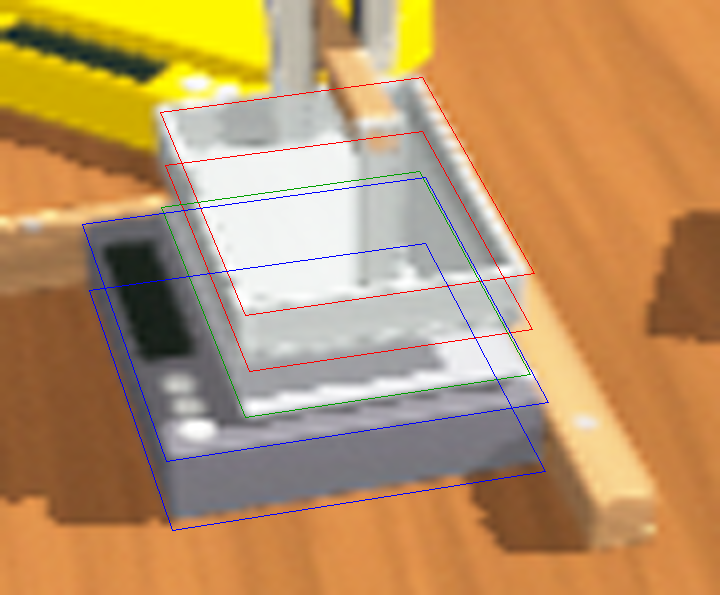

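View pics/ov15b.png

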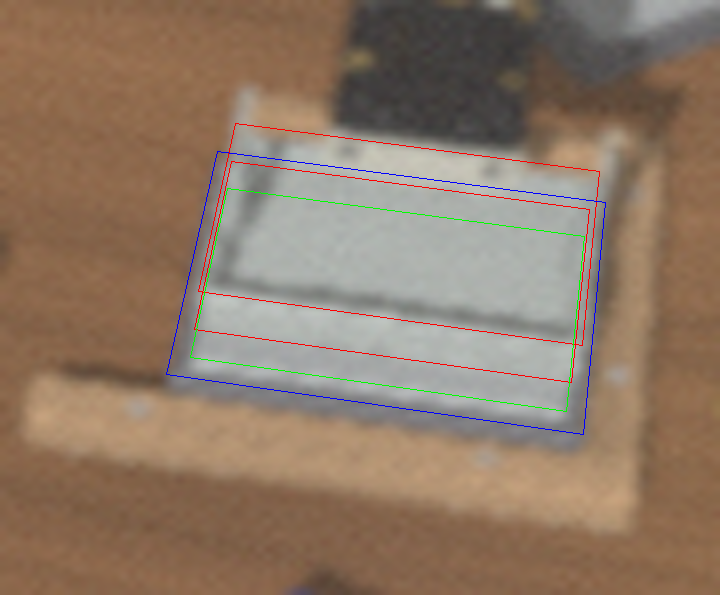

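```bash
python3 - <<'E'
from h import *
ex=np.array([np.cos(.065),np.sin(.065)]);ey=np.array([-ex[1],ex[0]]);c=np.array([.5607,.2223]);zt=.0743
for b in(-.08,-.076,.076,.08):
    for dy in (0,.002,.004):
        P=np.r_[c+(b+dy)*ey,zt+.11];print(b,dy,((proj("scene",P)-(255,175)+.5)*[8,7]-.5)[0],((proj("side",P)-(215,125)+.5)*[8,7]-.5)[0])
for nm in("c15raw",):
  a=cv2.imread(f"pics/{nm}.png")[175:215,275:345];cv2.imwrite("pics/c15z.png",cv2.resize(a,None,fx=11,fy=11,interpolation=cv2.INTER_CUBIC))
E
```

```text
-0.08 0 [229.0183  96.418 ] [389.6702 134.5151]
-0.08 0.002 [233.8347  97.0434] [388.2197 131.8301]
-0.08 0.004 [238.6535  97.669 ] [386.7735 129.1531]
-0.076 0 [238.6535  97.669 ] [386.7735 129.1531]
-0.076 0.002 [243.4748  98.2949] [385.3315 126.484 ]
-0.076 0.004 [248.2984  98.921 ] [383.8937 123.8229]
0.076 0 [612.2568 146.1103] [288.1252 -53.2718]
0.076 0.002 [617.2751 146.7602] [286.9605 -55.4234]
0.076 0.004 [622.2962 147.4104] [285.799  -57.5693]
0.08 0 [622.2962 147.4104] [285.799  -57.5693]
0.08 0.002 [627.3201 148.0609] [284.6406 -59.7094]
0.08 0.004 [632.3468 148.7118] [283.4852 -61.8437]
```

View pics/c15z.png

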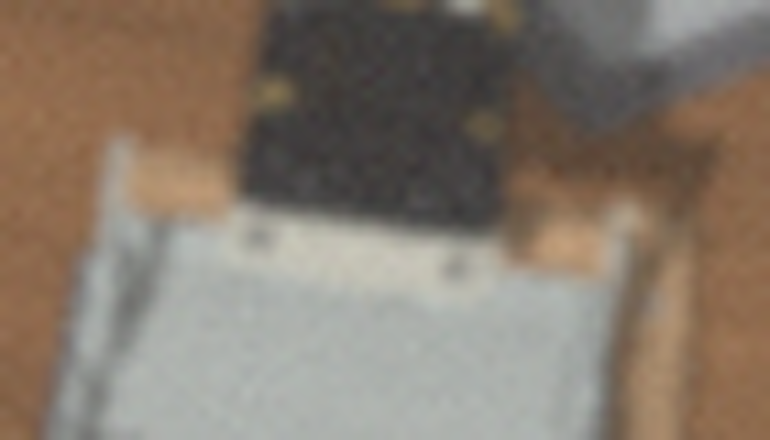

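Emit:
send_rows(
  series=[
    {"wx": 0,"wy": 0.002,"wz": 0,"dx": 0.1,"dy": 0,"dz": -0.3,"fingers": 255},
    {"wx": 0,"wy": 0,"wz": 0,"dx": 0.1,"dy": 0,"dz": -0.3,"fingers": 255},
    {"wx": 0,"wy": 0,"wz": 0,"dx": 0,"dy": 0,"dz": -0.15,"fingers": 255},
    {"wx": 0,"wy": 0,"wz": 0,"dx": 0,"dy": 0,"dz": 0,"fingers": 255},
    {"wx": 0,"wy": 0,"wz": 0,"dx": 0,"dy": 0,"dz": 0,"fingers": 255},
  ],
)

```text
t: 16.32
tool_pos: [0.5633, 0.2223, 0.1513]
orientation: [2.148, 2.292, 0.002]
force: [0.6, 0.0, -2.2]
opening: 0.0154
```

```bash
python3 - <<'E'
from h import *
s=show()
E
```

```text
t 16.32 [0.5633 0.2223 0.1513] yaw -1.5060 z [ 0.0011  0.0007 -1.    ] F [ 0.5633  0.026  -2.1916] op 0.0154 q [0.291  0.1836 1.5534 0.0004 1.4034 0.2261]
```

Emit:
send_rows(
  series=[
    {"wx": 0,"wy": 0,"wz": 0,"dx": -0.05,"dy": 0,"dz": -0.12,"fingers": 255},
    {"wx": 0,"wy": 0,"wz": 0,"dx": 0,"dy": 0,"dz": 0,"fingers": 255},
    {"wx": 0,"wy": 0,"wz": 0,"dx": 0,"dy": 0,"dz": 0,"fingers": 255},
  ],
)

```text
t: 16.57
tool_pos: [0.5627, 0.2223, 0.1499]
orientation: [2.148, 2.292, 0.002]
force: [-0.1, -0.1, -2.3]
opening: 0.0158
```

```bash
python3 - <<'E'
from h import *
s=show()
ex=np.array([np.cos(.065),np.sin(.065)]);ey=np.array([-ex[1],ex[0]])
c=s["tool_pos"][:2]+.0015*ey;zt=s["tool_pos"][2]-.0846
q=lambda a,b:[(-a,-b),(a,-b),(a,b),(-a,b)]
for n,o in(("side",(215,125)),("scene",(255,175))):
    raw=robot.read_camera(n)[:,:,::-1].copy();cv2.imwrite(f"pics/f_{n}raw.png",raw)
    im=cv2.resize(raw[o[1]:o[1]+85,o[0]:o[0]+90],None,fx=8,fy=7,interpolation=cv2.INTER_CUBIC)
    cv2.imwrite(f"pics/f_{n}.png",im)
s=show()
E
```

```text
t 16.57 [0.5627 0.2223 0.1499] yaw -1.5060 z [ 0.0009  0.0007 -1.    ] F [-0.0704 -0.0508 -2.2919] op 0.0158 q [0.2912 0.1833 1.5563 0.0004 1.401  0.2263]
t 16.67 [0.5627 0.2223 0.1499] yaw -1.5060 z [ 0.0008  0.0007 -1.    ] F [ 0.7048 -0.0455 -2.2582] op 0.0154 q [0.2912 0.1832 1.5563 0.0004 1.401  0.2263]
```

View pics/f_side.png

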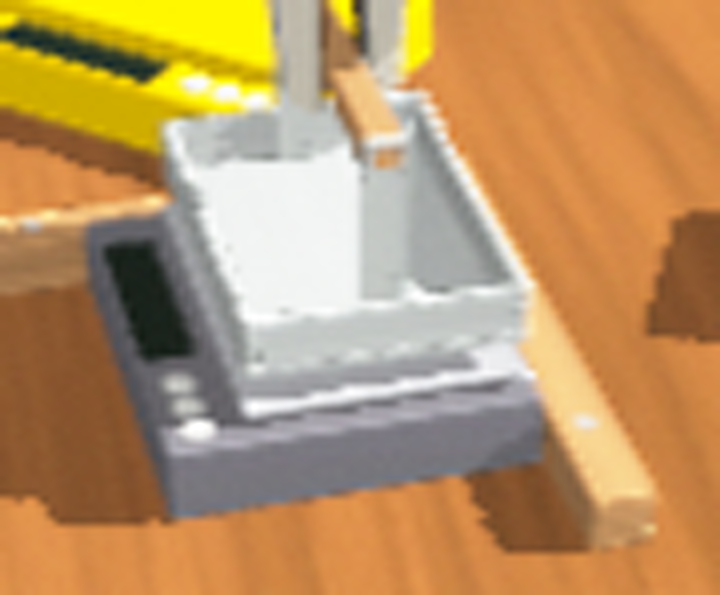

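View pics/f_scene.png

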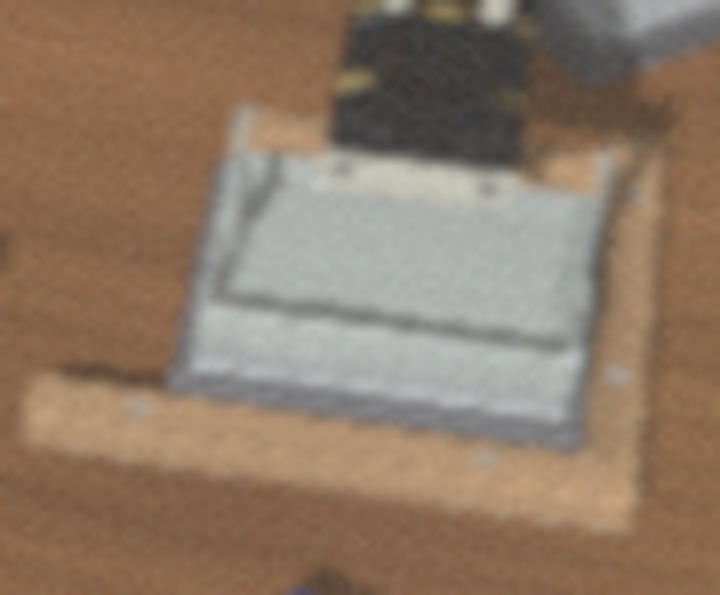

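```bash
python3 - <<'E'
from h import *
def S(p,z): return onz("side",[((p[0]+.5)/8-.5+215,(p[1]+.5)/7-.5+125)],z)[0][:2]
ex=np.array([np.cos(.065),np.sin(.065)]);ey=np.array([-ex[1],ex[0]]);zt=.0653
rim=np.mean([S(p,zt+.03) for p in((164,122),(422,93),(528,287),(245,325))],0)
pts=[S(p,zt+.03) for p in((164,122),(422,93),(528,287),(245,325))]
d=pts[1]-pts[0]+pts[2]-pts[3];e=pts[0]-pts[3]+pts[1]-pts[2];print("rim yaw",np.arctan2(d[1],d[0]),np.arctan2(-e[0],e[1]))
bot=np.mean([S(p,zt) for p in((245,373),(524,341))],0)+.08*ey
pl=np.mean([S(p,.05) for p in((243,408),(538,371))],0)+.081*ey
hb=np.mean([S(p,0) for p in((177,518),(540,463))],0)+.09*ey+.014*ex
ht=(S((88,230),.04)+S((543,393),.04))/2+.014*ex
print(rim,bot,"| platter",pl,hb,ht)
E
```

```text
rim yaw 0.03418979054634174 0.05516760478293403
[0.5609 0.2256] [0.5595 0.2292] | platter [0.561  0.2263] [0.5602 0.2289] [0.5598 0.2232]
```

The side view puts the tray centre at about (0.560, 0.227) and the platter centre at about (0.560, 0.226). The tray is level and still, with about 15 mm of air, so I'm handing in.

```bash
python3 - <<'E'
from h import *
show();robot.close_job();show()
E
```

```text
t 16.67 [0.5627 0.2223 0.1499] yaw -1.5060 z [ 0.0008  0.0007 -1.    ] F [ 0.7048 -0.0455 -2.2582] op 0.0154 q [0.2912 0.1832 1.5563 0.0004 1.401  0.2263]
the job is handed in; nothing more can be done
the job is handed in; nothing more can be done
```

I pushed the large grey scale into the batten corner, first against the far batten and then along it to the left one. I then picked up the tray by its bar, carried it over the divider about 8 cm above its top, and handed the job in holding it above the platter at 16.7 s.

**Last checks:**
- **Tray height and level:** the underside is about 15 mm above the platter, taking the platter's stated 50 mm height. It is level to about 1 mrad, and the bar is held at its 16 mm width.
- **Centring:** the side view has the tray within about 1 mm of the platter's centre.
- **Scale in the corner:** both pushes ended on a hard stop, at about 32 N (far batten) and 24 N (left). The finger positions there matched a flush fit to under 1 mm, and the side view shows no gap at the far batten.
- **Bystanders:** no move went near the cabbages or the bottle.

**What disagreed:**
- **Scale position:** the scene camera put the scale about 4 mm further from the robot than the side camera and the finger contact did. I moved the tray 2 mm that way as a compromise, so it may sit 1–2 mm off centre toward the robot.
- **Alignment of the long sides:** I set the tray to the measured fence angle of 0.065 rad. The side-view rim corners gave 0.034 and 0.055 rad, which I put down to pixel error and did not correct.
- **Left batten:** I did not get a clear picture of that gap after the push, so flushness there rests mainly on the hard stop.

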